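Rack the paint tubes from light to dark

ROBOT

A 6-joint arm with a two-finger parallel gripper is mounted at the origin on the work surface; the furniture and walls round the work are solid. World frame = base frame: x ahead of the robot, y to its left, z up, the work surface at z = 0. Lengths are in m, angles in degrees, forces in N, time in s.
With the tool pointing down it reaches from about 0.375 to 0.9 m from the base axis. Payload 3.1 kg.
Tool frame: the origin (TCP) lies midway between the tips of the shut fingers; the grasp point (between the pads) lies 19 mm behind it; z points along the fingers, y is the direction in which the jaws open and shut (so a half turn about z gives the same grasp; the last joint's range is limited). The gripper opens to 87 mm and grips with 3 to 60 N. Pads are 19 mm wide; open, the fingers measure 117 mm over their backs; the gripper's body (75 mm by 190 mm) begins 51 mm behind the grasp point.
Start: joints at [58.7, 30.224, 82.088, -0, 67.689, -10.227], TCP at [0.225, 0.583, 0.223] pointing down, gripper open.
Joint ranges: [-176.69, 176.69], [-43.24, 126.21], [12.49, 139.97], [-82, 262], [0, 151.66], [-163.58, 163.58]. Speed limits (degrees/s): [159.86, 159.86, 180, 180, 180, 180].

INTERFACE

Orientations are given as a 3x3 rotation matrix whose columns are the frame's x, y, z axes.
In Python, from rig import status, vision, bot, models gives the robot as it stands.
- The arm moves only by the tool send_rows, never from a script. Its argument "moves" is a list of rows, each a list of 7 numbers: the shift along the tool's x, y, z in units of 25 mm (1.0 is 25 mm), then the turn, a rotation vector about the tool's x, y, z in units of 10 degrees (1.0 is 10 degrees), then the closure, from -1 (fully open) to 1 (shut), so that 0 is half open. In form: [[dx, dy, dz, rx, ry, rz, hand], ...]. A call has 1 to 12 rows; each row shifts and turns the commanded pose from where the row before left it, along the tool's axes as they then stand; what a row does not reach is not made up. A row lasts 1/8 s, in which the tool goes at most 62.5 mm and 10.7 degrees, less where a joint would pass 70% of its speed; a pose out of reach is approached as far as the arm can. A call is refused whole if a number of a shift passes 1 or a number of a turn 1, either way. A call with a gripper value outside its range is refused whole. The fingers move at their own pace and stop on an object; the grip force is fixed at half the most. Time passes only in rows, so rows that do not move let the fingers close. It gives the time, the measured TCP pose, the force and the opening at its end, in the units of the state.
- status.read_state(): the state, without advancing time (a new reading comes with each control period).
- vision.capture(name): name is "side" or "top"; returns a dict with "img" (384x512x3 uint8, red, green, blue), "depth" (384x512 float32, m along the optical axis (not along the pixel's ray), 0 where there is no reading), "fx", "fy", "cx", "cy" (pixels), "pose" (4x4, takes a point from camera to world coordinates). Camera axes: x right, y up, looking along -z (the intrinsics and any distortion apply to the point x, -y, -z); pixel columns grow to the right and rows downward; lengths in m; the calibration is good to about 2 mm. A picture is of the moment at which its call begins.
- bot.hand_in(): hands the job in, once; it reports no verdict.
Trained networks look in the newest picture that a camera, given by its name, has taken for a name from the list of things; names that differ only in an ending like _2 or _b are one class to them, and where a whole thing is asked for, a point or a joint stands for the part that bears it (a point fixed in the world has none). Each returns a list of dicts, best first, with "confidence" (0 to 1); they miss things now and then, are a little off and sometimes report something else, mostly with a low value. They report only what shows in the picture. A call takes as long as a camera call. They do not tell look-alikes from the thing itself.
- models.masks_of(camera, name): "mask" (384x512 bool, what is visible of it) and "extent" ([left, top, right, bottom] in pixels, round what is visible of it).
- models.landmark_of(camera, name): "point" ([column, row] in pixels: a listed point, or the origin of a listed thing).
The state is a dict: "time_s": time; "joint_positions": joint angles; "qvel": joint speeds; "tau": joint torques, N m; "position": TCP position; "tcp_rot": TCP orientation; "force": force on the tool from outside, world axes, zero at the start; "moment": the same for the moment, N m; "opening": opening from 0.0 (shut) to 1.0 (fully open).
Only numpy, scipy, OpenCV 4.12 (cv2) and the standard library are available. Lean on these libraries where they do the work, as an engineer would, in place of code of your own. Each camera call takes 0.05 s, during which the arm holds its last target.

TASK

Lay the four paint tubes in the wooden rack in order of shade, one to a lane: white in the lane next to the rack's white end panel, then ochre yellow, then vermilion red, and ultramarine blue next to the black end panel. Each tube lies flat along the middle of its lane, centred along the lane's length, cap either way. Let go of them all, and do not disturb the red-banded pot, the blue-banded pot or the bear.

Things in the scene. Friction and masses are not known exactly. Their poses are not given: they have to be found in the camera images.
- white_tube: Squeezed aluminium paint tube, white label band, black cap, lying flat, label up; 32 wide, 115 long, 25 high mm; about 45 g. Origin at its underside, mid-length; y along the tube towards the tail (the cap is at -y), x across, z up. Tail flattened, round towards the cap: pinch it across x, 0 to 15 mm from the origin towards the cap, tips below half its height (about 4 mm off its support)
- yellow_tube: Squeezed aluminium paint tube, ochre yellow label band, white cap, lying flat, label up; 22 wide, 118 long, 17 high mm; about 45 g. Origin at its underside, mid-length; y along the tube towards the tail (the cap is at -y), x across, z up. Tail flattened, round towards the cap: pinch it across x, 0 to 15 mm from the origin towards the cap, tips below half its height (about 4 mm off its support)
- red_tube: Squeezed aluminium paint tube, vermilion red label band, black cap, lying flat, label up; 30 wide, 123 long, 23 high mm; about 45 g. Origin at its underside, mid-length; y along the tube towards the tail (the cap is at -y), x across, z up. Tail flattened, round towards the cap: pinch it across x, 0 to 15 mm from the origin towards the cap, tips below half its height (about 4 mm off its support)
- blue_tube: Squeezed aluminium paint tube, ultramarine blue label band, white cap, lying flat, label up; 24 wide, 126 long, 18 high mm; about 45 g. Origin at its underside, mid-length; y along the tube towards the tail (the cap is at -y), x across, z up. Tail flattened, round towards the cap: pinch it across x, 0 to 15 mm from the origin towards the cap, tips below half its height (about 4 mm off its support)
- tube_rack: Fixed wooden tube rack: a plank 120 (x) by 280 (y) mm, carried 50 mm above the table by the end panels; origin at table level below its centre, z up. Five low ribs along x (4 mm wide, 2 mm high, at y = 0, +-60, +-120 mm) part four lanes, centre lines at y = -90, -30, +30, +90 mm; lane floors at z = 50 mm. A tube lies along a lane (rack's x), cap at either end
- light_end: White end panel of the rack, fixed, 120 x 16 x 62 mm (12 mm above the lane floor), standing against one of the rack's two short ends (at y = +148 or -148 mm of the rack; which end, changes from start to start): the lightest tube belongs in the lane next to it. Origin at the centre of its underside, axes parallel to the rack's
- dark_end: Black end panel of the rack, fixed, 120 x 16 x 62 mm (12 mm above the lane floor), standing against one of the rack's two short ends (at y = +148 or -148 mm of the rack; which end, changes from start to start): the darkest tube belongs in the lane next to it. Origin at the centre of its underside, axes parallel to the rack's
- red_pot: Bystander: white gouache pot with a red band, 36 mm across, 41 mm high, loose; origin at the centre of its underside
- blue_pot: Bystander: white gouache pot with a blue band, 36 mm across, 41 mm high, loose; origin at the centre of its underside
- bear: Bystander: small yellow bear charm, 39 x 45 mm, 62 mm high, loose; origin at the centre of its underside
Things that resemble listed ones, but are neither listed nor needed, are in the scene too. Leave any green look-alike of the red_tube alone.

How it is judged (in metres and radians):
At the end, for the whole second after the job is handed in: White, yellow, red, blue tube in the lanes from the white end panel to the black one, each within 14 mm of its lane's centre line, 22 mm of mid-length and 0.26 rad of the lane's direction, on the lane floor (origin 45 to 54.5 mm up), tilt under 0.2 rad, released, at rest (((y of light_end in the frame of tube_rack above 0 m and y of white_tube in the frame of tube_rack between 0.076 and 0.104 m and y of yellow_tube in the frame of tube_rack between 0.016 and 0.044 m and y of red_tube in the frame of tube_rack between -0.044 and -0.016 m and y of blue_tube in the frame of tube_rack between -0.104 and -0.076 m) or (y of light_end in the frame of tube_rack below 0 m and y of white_tube in the frame of tube_rack between -0.104 and -0.076 m and y of yellow_tube in the frame of tube_rack between -0.044 and -0.016 m and y of red_tube in the frame of tube_rack between 0.016 and 0.044 m and y of blue_tube in the frame of tube_rack between 0.076 and 0.104 m)) and x of white_tube in the frame of tube_rack between -0.022 and 0.022 m and z of white_tube in the frame of tube_rack between 0.045 and 0.0545 m and angle between the y axis of each of white_tube, yellow_tube, red_tube, blue_tube and the x axis of tube_rack, either way round below 0.26 rad and angle between each of white_tube, yellow_tube, red_tube, blue_tube's own z axis and vertical below 0.2 rad and linear speed of each of white_tube, yellow_tube, red_tube, blue_tube below 0.02 m/s and angular speed of each of white_tube, yellow_tube, red_tube, blue_tube below 0.3 rad/s and contact force between each of white_tube, yellow_tube, red_tube, blue_tube and the fingers below 0.1 N and x of yellow_tube in the frame of tube_rack between -0.022 and 0.022 m and z of yellow_tube in the frame of tube_rack between 0.045 and 0.0545 m and x of red_tube in the frame of tube_rack between -0.022 and 0.022 m and z of red_tube in the frame of tube_rack between 0.045 and 0.0545 m and x of blue_tube in the frame of tube_rack between -0.022 and 0.022 m and z of blue_tube in the frame of tube_rack between 0.045 and 0.0545 m); the robot touches nothing.
It fails at once if the red-banded gouache pot is shoved or tipped (moved 25 mm or tilted 0.4 rad) (distance of red_pot from where it was at the start of the episode above 0.025 m or angle between red_pot's own z axis and vertical above 0.4 rad).
It fails at once if the blue-banded gouache pot is shoved or tipped (moved 25 mm or tilted 0.4 rad) (distance of blue_pot from where it was at the start of the episode above 0.025 m or angle between blue_pot's own z axis and vertical above 0.4 rad).
It fails at once if the bear charm is shoved or tipped (moved 25 mm or tilted 0.4 rad) (distance of bear from where it was at the start of the episode above 0.025 m or angle between bear's own z axis and vertical above 0.4 rad).
It also fails if it takes over 112 s, if anything falls off the work surface, if the arm or the gripper's body presses on something with over 40 N, if the wrist force passes 120 N, or if a joint passes its speed limit or range.

## Working session

There is one attempt and no reset: what is moved stays moved. The work goes in short steps, Python scripts to look and compute and a tool call to move; the robot and the scene stay as the last step left them, time stands still between calls to the robot, and variables do not carry over. Pictures are saved under pics/ and viewed, and the job is handed in when it is done.

Besides the shell and the picture viewer there is one more tool, called after "Emit:" by a JSON object that holds its "fn" and its "kwargs", one argument or row to a line. send_rows: Moves the arm, as the interface text tells. Its arguments: {"type":"object","properties":{"moves":{"type":"array"}},"required":["moves"]}

```bash
mkdir -p pics; ls
python3 - <<'E'
from rig import status, vision
import cv2, numpy as np
s=status.read_state()
for k,v in s.items(): print(k,np.round(v,3).tolist())
for n in ("side","top"):
    c=vision.capture(n)
    np.savez("/tmp/%s.npz"%n,**c)
    print(n,c["fx"],c["fy"],c["cx"],c["cy"],np.round(c["pose"],3).tolist(),[k for k in c])
    cv2.imwrite("pics/%s0.png"%n,c["img"][:,:,::-1])
E
```

```text
pics
time_s 0.0
joint_positions [58.702, 30.282, 82.156, 0.002, 67.687, -10.227]
qvel [-0.019, -0.053, 0.023, -0.068, -0.005, -0.049]
tau [0.0, -44.004, -17.66, 0.063, 0.058, -0.0]
position [0.224, 0.583, 0.222]
tcp_rot [[-0.933, 0.36, -0.001], [0.36, 0.933, -0.002], [0.0, -0.002, -1.0]]
force [0.533, -1.103, -0.874]
moment [0.003, 0.032, -0.005]
opening 0.993
side 408.23500570786723 408.23500570786723 251.29033909488305 191.03911510047038 [[0.876, 0.194, -0.442, -0.223], [-0.483, 0.359, -0.799, -1.165], [0.004, 0.913, 0.408, 0.691], [0.0, 0.0, 0.0, 1.0]] ['img', 'depth', 'fx', 'fy', 'cx', 'cy', 'pose']
top 434.78165181062326 434.78165181062326 250.5711812775004 191.48826739010735 [[0.029, 0.989, -0.146, 0.21], [-1.0, 0.03, 0.003, 0.084], [0.007, 0.146, 0.989, 1.523], [0.0, 0.0, 0.0, 1.0]] ['img', 'depth', 'fx', 'fy', 'cx', 'cy', 'pose']
```

View pics/top0.png

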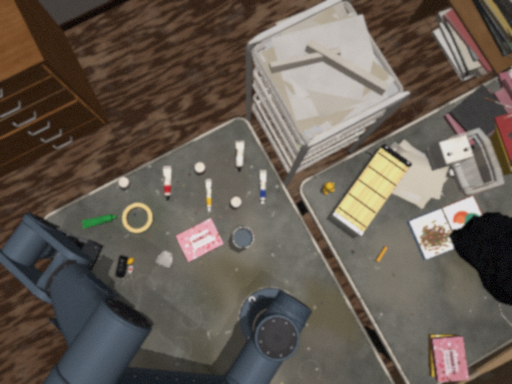

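View pics/side0.png

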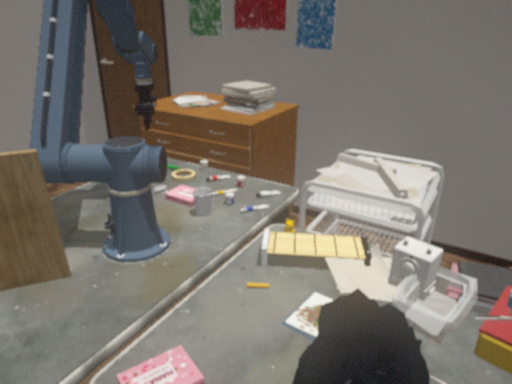

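```bash
cat > h.py <<'E'
import numpy as np, cv2
def load(n): return dict(np.load("/tmp/%s.npz"%n))
def ray(c,u,v):
    d=np.array([(u-c["cx"])/c["fx"],-(v-c["cy"])/c["fy"],-1.0]); return c["pose"][:3,3],c["pose"][:3,:3]@d
def atz(c,u,v,z):
    o,d=ray(c,u,v); return o+d*(z-o[2])/d[2]
def atd(c,u,v):
    o,d=ray(c,u,v); return o+d*c["depth"][int(round(v)),int(round(u))]
def proj(c,p):
    q=c["pose"][:3,:3].T@(np.asarray(p)-c["pose"][:3,3]); return np.array([c["cx"]+c["fx"]*q[0]/-q[2],c["cy"]-c["fy"]*q[1]/-q[2]])
E
python3 - <<'E'
import sys; sys.path.insert(0,'.')
from h import *
c=load("top"); im=c["img"][:,:,::-1]
cv2.imwrite("pics/tubes.png",cv2.resize(im[130:260,100:290],None,fx=4.2,fy=4.2,interpolation=cv2.INTER_CUBIC))
cv2.imwrite("pics/rack.png",cv2.resize(im[130:250,310:430],None,fx=5,fy=5,interpolation=cv2.INTER_CUBIC))
c=load("side"); im=c["img"][:,:,::-1]
cv2.imwrite("pics/stubes.png",cv2.resize(im[140:290,150:400],None,fx=3.2,fy=3.2,interpolation=cv2.INTER_CUBIC))
E
```

```text
(no output)
```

View pics/tubes.png

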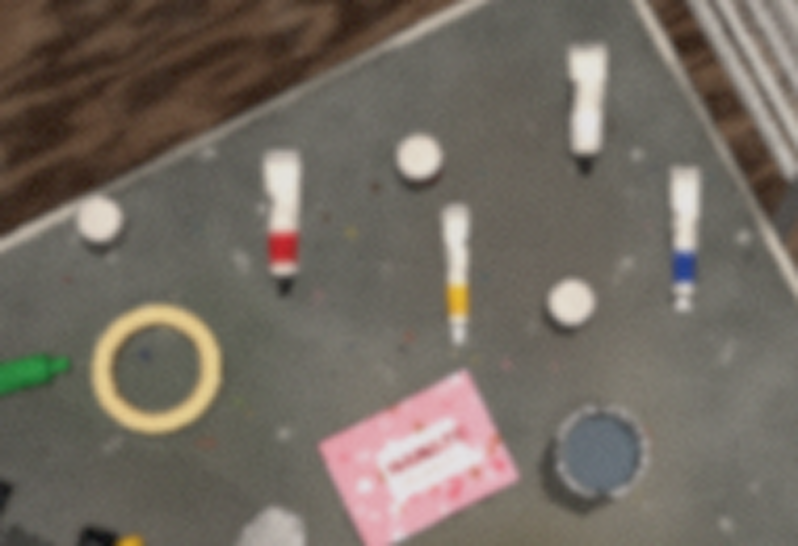

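View pics/rack.png

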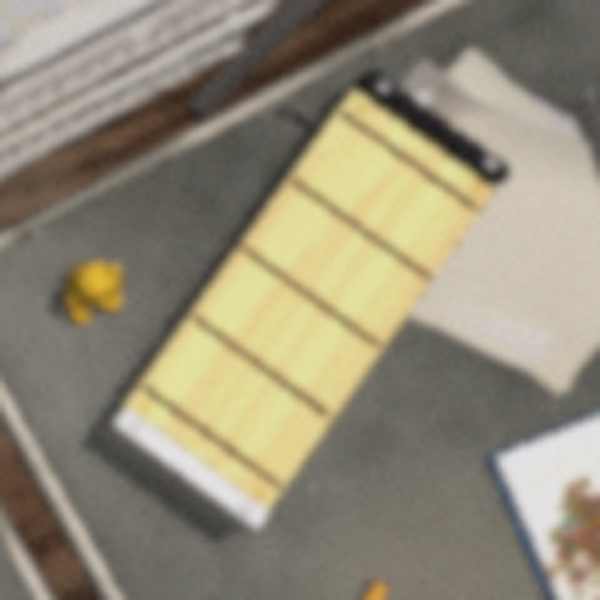

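View pics/stubes.png

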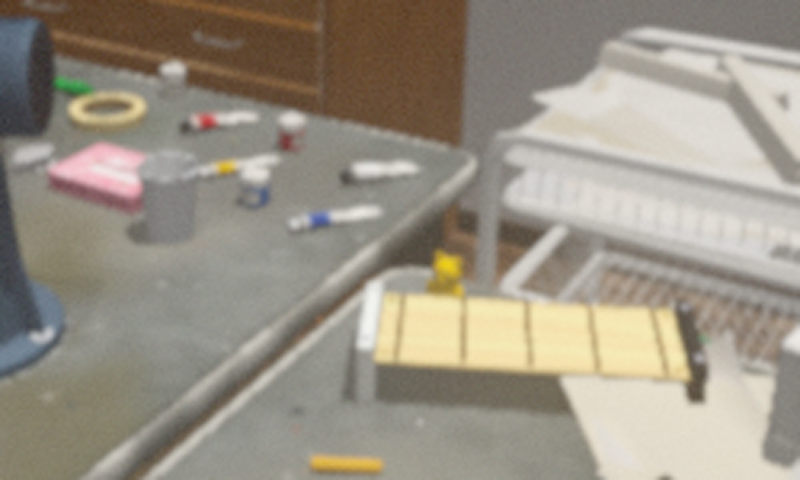

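```bash
cat > m.py <<'E'
from h import *
from rig import models, vision
c=vision.capture("top"); np.savez("/tmp/top.npz",**c)
for n in ["white_tube","yellow_tube","red_tube","blue_tube","red_pot","blue_pot","bear","tube_rack","light_end","dark_end"]:
    L=models.landmark_of("top",n); M=models.masks_of("top",n)
    print(n)
    for l in L[:3]: print("   L",np.round(l["point"],1),round(l["confidence"],2), np.round(atz(c,*l["point"],0.0),3))
    for m in M[:3]:
        k=m["mask"]; v,u=np.nonzero(k)
        if len(u)<8: continue
        z=0.01 if "tube" in n and n!="tube_rack" else (0.05 if n=="tube_rack" else .04)
        P=np.array([atz(c,a,b,z)[:2] for a,b in zip(u,v)])
        mu=P.mean(0); w,V=np.linalg.eigh(np.cov(P.T)); d=V[:,1]; t=(P-mu)@d; s=(P-mu)@V[:,0]
        print("   M",round(m["confidence"],2),m["extent"],"mean",np.round(mu,3),"mid",np.round(mu+d*(t.max()+t.min())/2+V[:,0]*(s.max()+s.min())/2,3),"ang",round(np.degrees(np.arctan2(d[1],d[0])),1),"len",round(np.ptp(t),3),round(np.ptp(s),3),"zmed",np.round(np.median([atd(c,a,b)[2] for a,b in zip(u,v)]),3))
E
python3 m.py
python3 - <<'E'
from h import *
c=load("top")
H,W=c["depth"].shape
u,v=np.meshgrid(np.arange(W),np.arange(H))
D=np.stack([(u-c["cx"])/c["fx"],-(v-c["cy"])/c["fy"],-np.ones_like(u)],-1)
P=(D*c["depth"][...,None])@c["pose"][:3,:3].T+c["pose"][:3,3]
np.save("/tmp/P.npy",P)
z=P[...,2]
img=cv2.applyColorMap(np.clip((z+0.05)/0.5*255,0,255).astype(np.uint8),cv2.COLORMAP_JET)
cv2.imwrite("pics/z.png",cv2.resize(img,None,fx=1.5,fy=1.5,interpolation=cv2.INTER_NEAREST))
for a,b in [(240,153),(320,90),(300,150),(290,120),(290,165),(400,95),(370,185),(352,226),(395,155),(328,187),(420,165),(450,150),(241,238),(320,250),(420,280),(480,165)]: print((a,b),P[b,a].round(3))
E
```

```text
white_tube
   L [237. 153.] 0.51 [0.573 0.132 0.   ]
   L [342.8 228.1] 0.17 [ 0.315 -0.247  0.   ]
   M 0.53 [233.4, 138.5, 243.2, 170.3] mean [0.572 0.124] mid [0.568 0.125] ang -178.1 len 0.102 0.029 zmed 0.011
   M 0.36 [328.4, 212.7, 364.4, 239.4] mean [ 0.329 -0.258] mid [ 0.329 -0.256] ang 55.0 len 0.125 0.027 zmed 0.058
   M 0.26 [257.9, 169.2, 264.9, 204.4] mean [0.456 0.039] mid [0.451 0.04 ] ang -179.4 len 0.121 0.022 zmed 0.009
yellow_tube
   L [208.8 193.9] 0.63 [0.422 0.227 0.   ]
   M 0.52 [202.1, 179.4, 211.6, 213.0] mean [0.424 0.228] mid [0.417 0.229] ang -175.6 len 0.114 0.025 zmed 0.008
red_tube
   L [102.6 218.8] 0.79 [0.323 0.594 0.   ]
   L [166.5 182.3] 0.64 [0.459 0.379 0.   ]
   M 0.67 [81.6, 213.4, 115.9, 226.8] mean [0.316 0.61 ] mid [0.317 0.606] ang 105.2 len 0.112 0.029 zmed 0.012
   M 0.47 [163.3, 166.5, 168.9, 198.3] mean [0.462 0.376] mid [0.459 0.376] ang -175.4 len 0.115 0.026 zmed 0.012
blue_tube
   L [262.2 188.8] 0.65 [0.446 0.039 0.   ]
   M 0.58 [257.3, 171.1, 267.5, 202.1] mean [0.466 0.038] mid [0.459 0.037] ang -179.1 len 0.114 0.028 zmed 0
[... 834 characters left out ...]
0.451 -0.338] ang 144.9 len 0.278 0.122 zmed 0.049
   M 0.54 [382.4, 144.7, 413.4, 167.9] mean [ 0.575 -0.424] mid [ 0.574 -0.426] ang 54.8 len 0.12 0.021 zmed 0.06
(240, 153) [0.572 0.121 0.008]
(320, 90) [ 0.766 -0.142  0.135]
(300, 150) [ 0.574 -0.086  0.069]
(290, 120) [ 0.667 -0.046  0.108]
(290, 165) [ 0.607 -0.09  -0.335]
(400, 95) [ 0.753 -0.407  0.145]
(370, 185) [ 0.463 -0.331  0.049]
(352, 226) [ 0.319 -0.264  0.065]
(395, 155) [ 0.568 -0.414  0.063]
(328, 187) [ 0.451 -0.185  0.056]
(420, 165) [ 0.546 -0.518  0.016]
(450, 150) [ 0.573 -0.571  0.135]
(241, 238) [0.268 0.107 0.053]
(320, 250) [ 0.237 -0.168  0.   ]
(420, 280) [ 0.144 -0.516 -0.006]
(480, 165) [ 0.549 -0.724  0.03 ]
```

View pics/z.png

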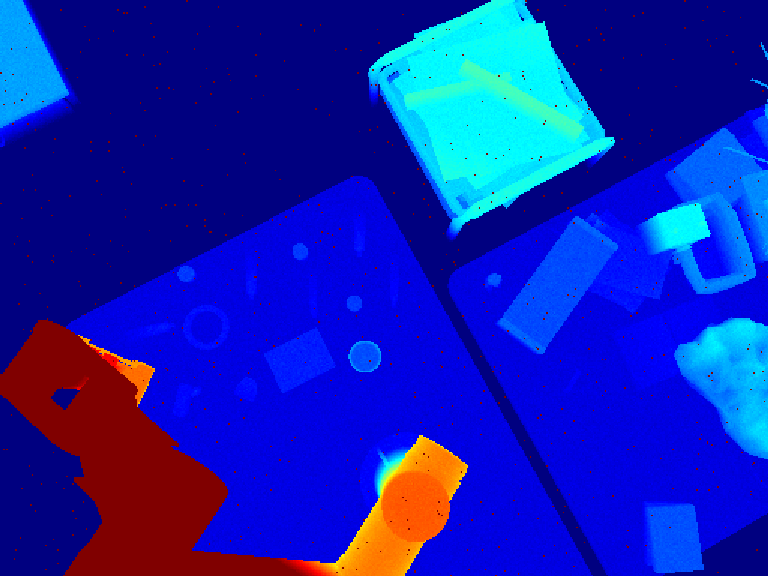

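```bash
cat > fit.py <<'E'
from h import *
def ortho(c,cx,cy,half,z,res=0.0005):
    # rows: x decreasing downward, cols: y decreasing to right
    n=int(2*half/res); pts=np.array([[cx+half,cy+half,z],[cx+half,cy-half,z],[cx-half,cy-half,z],[cx-half,cy+half,z]])
    src=np.float32([proj(c,p) for p in pts]); dst=np.float32([[0,0],[n,0],[n,n],[0,n]])-0.5
    H=cv2.getPerspectiveTransform(src,dst)
    return cv2.warpPerspective(c["img"],H,(n,n),flags=cv2.INTER_CUBIC)
if __name__=="__main__":
    c=load("top")
    T={"white":(0.57,0.124,.0125),"yellow":(.42,.228,.0085),"red":(.459,.376,.0115),"blue":(.455,.038,.009)}
    row=[]
    for k,(x,y,h) in T.items():
        o=ortho(c,x,y,.08,h)
        g=o.astype(float); bg=np.median(g.reshape(-1,3),0)
        d=np.abs(g-bg).max(-1); m=((d>45)).astype(np.uint8)
        n,l,st,ce=cv2.connectedComponentsWithStats(m)
        L=l[160,160] if l[160,160] else 1+np.argmin([np.hypot(*(ce[i]-160)) if st[i,4]>1500 else 1e9 for i in range(1,n)])
        cnt=cv2.findContours((l==L).astype(np.uint8),cv2.RETR_EXTERNAL,cv2.CHAIN_APPROX_NONE)[0][0]
        (a,b),(w,hh),an=cv2.minAreaRect(cnt)
        if w>hh: ang=an
        else: ang=an-90
        # ang: direction of long axis in image (col right,row down)
        dv=np.array([np.cos(np.radians(ang)),np.sin(np.radians(ang))]); dw=np.array([-dv[1],-dv[0]]) # world (x=-row,y=-col)
        if dw[0]<0: dw=-dw
        X=x+.08-b*.0005; Y=y+.08-a*.0005
        # pca
        p=np.argwhere(l==L); q=np.c_[-p[:,0],-p[:,1]]; ww,V=np.linalg.eigh(np.cov(q.T)); e=V[:,1]*np.sign(V[0,1])
        print(k,"centre",np.round([X,Y],4),"dir deg",round(np.degrees(np.arctan2(dw[1],dw[0])),1),"pca",round(np.degrees(np.arctan2(e[1],e[0])),1),"size mm",round(max(w,hh)*.5,1),round(min(w,hh)*.5,1))
        cv2.drawContours(o,[cv2.boxPoints(((a,b),(w,hh),an)).astype(int)],0,(0,255,0),1)
        row.append(o[:,60:260])
    cv2.imwrite("pics/fit.png",np.hstack(row)[:,:,::-1])
E
python3 fit.py
```

```text
white centre [0.5712 0.1245] dir deg 0.0 pca 0.5 size mm 93.5 33.0
yellow centre [0.418  0.2274] dir deg 4.1 pca 3.9 size mm 117.3 22.4
red centre [0.4658 0.3778] dir deg 1.1 pca 3.9 size mm 105.7 32.1
blue centre [0.4535 0.0375] dir deg 1.7 pca 0.6 size mm 121.9 24.8
```

View pics/fit.png

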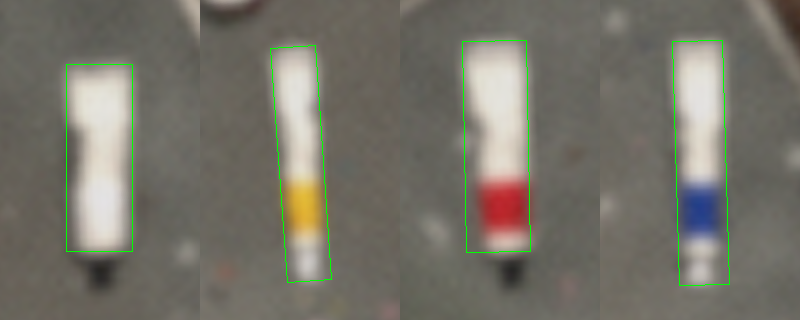

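Run:
```python
from h import *
from fit import ortho
c=load("top"); P=np.load("/tmp/P.npy")
o=ortho(c,.45,-.336,.19,.05,res=.0007)
R=(0.45,-.338,np.radians(144.9))
def px(x,y): return (int((-.336+.19-y)/.0007),int((.45+.19-x)/.0007))
ey=np.array([np.cos(R[2]),np.sin(R[2])]); ex=np.array([ey[1],-ey[0]])
for yy in (-.14,-.12,-.06,0,.06,.12,.14):
    a=np.array(R[:2])+ey*yy
    cv2.line(o,px(*(a+ex*.06)),px(*(a-ex*.06)),(255,0,0),1)
cv2.imwrite("pics/racko.png",o[:,:,::-1])
hsv=cv2.cvtColor(o,cv2.COLOR_RGB2HSV); m=((hsv[...,1]>70)&(hsv[...,2]>120)&(hsv[...,0]<40)).astype(np.uint8)
m=cv2.morphologyEx(m,cv2.MORPH_CLOSE,np.ones((15,15)))
n,l,st,ce=cv2.connectedComponentsWithStats(m); i=1+np.argmax(st[1:,4])
r=cv2.minAreaRect(cv2.findContours((l==i).astype(np.uint8),0,1)[0][0]); print("rect",.64-r[0][1]*.0007,-.146-r[0][0]*.0007,np.array(r[1])*.0007,r[2])
# bin heights
z=P[...,2]; 
for a in range(245,345,8): print(a,[round(float(z[max(0,b-2):b+3,a].max()),2) for b in range(60,180,10)])
```

```text
rect 0.4513744598388672 -0.33627426147460937 [0.12392023 0.28059998] 35.1541748046875
245 [-0.74, -0.74, -0.73, -0.73, -0.74, -0.73, -0.0, 0.0, 0.0, 0.0, 0.0, 0.01]
253 [0.07, -0.06, -0.12, -0.73, -0.33, -0.44, -0.74, -0.0, -0.0, 0.0, 0.0, 0.01]
261 [0.12, 0.11, -0.05, -0.06, -0.18, -0.32, -0.44, -0.73, -0.73, -0.0, 0.0, 0.01]
269 [0.13, 0.12, 0.12, 0.06, -0.05, -0.17, -0.45, -0.33, -0.44, -0.74, 0.01, -0.0]
277 [0.16, 0.15, 0.12, 0.12, 0.11, -0.06, -0.07, -0.17, -0.33, -0.45, -0.73, -0.74]
285 [0.17, 0.15, 0.14, 0.12, 0.12, 0.11, 0.05, -0.06, -0.17, -0.32, -0.45, -0.45]
293 [0.17, 0.14, 0.14, 0.14, 0.15, 0.16, 0.12, 0.06, -0.06, -0.07, -0.19, -0.22]
301 [0.16, 0.14, 0.14, 0.14, 1.52, 0.15, 0.15, 0.12, 0.11, 0.09, 0.01, -0.44]
309 [0.16, 0.14, 0.14, 0.14, 0.14, 0.15, 0.12, 0.11, 0.14, 0.12, -0.33, -0.74]
317 [0.16, 0.14, 0.14, 0.14, 0.14, 0.15, 0.15, 0.12, 0.16, -0.06, -0.44, -0.01]
325 [0.16, 0.14, 0.14, 0.14, 0.14, 0.14, 0.14, 0.14, 0.15, -0.19, -0.73, 0.0]
333 [0.17, 0.14, 0.14, 0.14, 0.14, 0.14, 0.13, 0.15, -0.06, -0.34, -0.73, 0.0]
341 [0.17, 0.16, 0.14, 0.14, 0.14, 0.14, 0.14, 0.15, -0.17, -0.45, 0.0, 0.01]
```

View pics/racko.png

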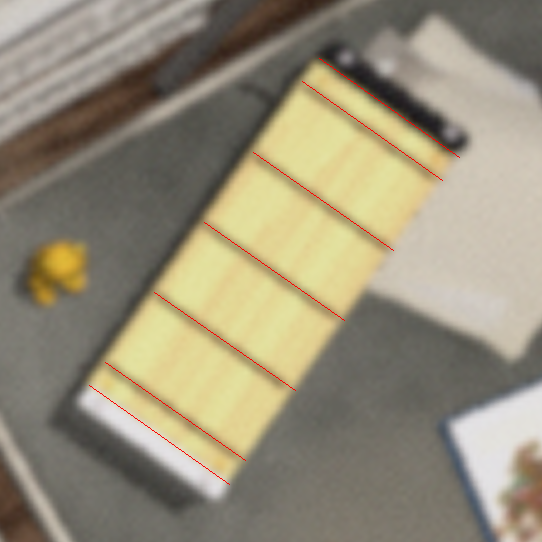

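```bash
cat > plan.py <<'E'
import sys, numpy as np
from scipy.spatial.transform import Rotation as R
from rig import status
def plan(x,y,z,yaw,ra=None):
    # prints total tool-frame units with given current orientation, and in target orientation
    s=status.read_state(); p=np.array(s["position"]); M=np.array(s["tcp_rot"])
    c=np.degrees(np.arctan2(M[1,1],M[0,1])); d=np.array([x,y,z])-p
    a=np.radians(yaw); yv=np.array([np.cos(a),np.sin(a),0]); zv=np.array([0,0,-1.]); T=np.c_[np.cross(yv,zv),yv,zv]
    dy=(yaw-c+180)%360-180
    print("t",round(s["time_s"],2),"pos",p.round(4),"yaw",round(c,1),"tilt",round(np.degrees(np.arccos(-M[2,2])),2),"open",round(s["opening"],3),"q",np.round(s["joint_positions"],0),"F",np.round(s["force"],1))
    print("now-frame units",(M.T@d/.025).round(2),"target-frame units",(T.T@d/.025).round(2),"rz units",round(-dy/10,2))
if __name__=="__main__": plan(*map(float,sys.argv[1:5]))
E
python3 plan.py .4497 .374 .2 94.5
```

```text
t 1.15 pos [0.2247 0.5832 0.2225] yaw 68.9 tilt 0.0 open 0.999 q [ 59.  30.  82.  -0.  68. -10.] F [-0.   0.1 -0. ]
now-frame units [-11.41  -4.57   0.9 ] target-frame units [-8.32 -9.05  0.9 ] rz units -2.56
```

Emit:
{"fn": "send_rows", "kwargs": {
  "moves": [
    [0, 0, 0.3, 0, 0, -0.85, -0.4],
    [0, 0, 0.3, 0, 0, -0.85, -0.4],
    [0, 0, 0.3, 0, 0, -0.86, -0.4],
    [-0.92, -1, 0, 0, 0, 0, -0.4],
    [-0.92, -1, 0, 0, 0, 0, -0.4],
    [-0.92, -1, 0, 0, 0, 0, -0.4],
    [-0.92, -1, 0, 0, 0, 0, -0.4],
    [-0.92, -1, 0, 0, 0, 0, -0.4],
    [-0.92, -1, 0, 0, 0, 0, -0.4],
    [-0.92, -1, 0, 0, 0, 0, -0.4],
    [-0.92, -1, 0, 0, 0, 0, -0.4],
    [-0.92, -1, 0, 0, 0, 0, -0.4]
  ]
}}

```text
time_s: 2.65
position: [0.4497, 0.3745, 0.2002]
tcp_rot: [[-0.997, -0.079, 0.0], [-0.079, 0.997, 0.0], [-0.0, 0.0, -1.0]]
force: [1.2, 1.4, -0.8]
opening: 0.7
```

```bash
python3 plan.py .4497 .374 .03 94.5
```

```text
t 2.65 pos [0.4497 0.3745 0.2002] yaw 94.5 tilt 0.02 open 0.7 q [ 29.  29.  89.   0.  62. -66.] F [ 1.2  1.4 -0.8]
now-frame units [ 0.   -0.02  6.81] target-frame units [ 0.   -0.02  6.81] rz units 0.0
```

Emit:
{"fn": "send_rows", "kwargs": {
  "moves": [
    [0, 0, 1, 0, 0, 0, -0.4],
    [0, 0, 1, 0, 0, 0, -0.4],
    [0, 0, 1, 0, 0, 0, -0.4],
    [0, 0, 1, 0, 0, 0, -0.4],
    [0, 0, 1, 0, 0, 0, -0.4],
    [0, 0, 1, 0, 0, 0, -0.4],
    [0, 0, 0.8, 0, 0, 0, -0.4],
    [0, 0, 0.6, 0, 0, 0, -0.4],
    [0, 0, 0.42, 0, 0, 0, -0.4],
    [0, 0, 0, 0, 0, 0, 1],
    [0, 0, 0, 0, 0, 0, 1],
    [0, 0, 0, 0, 0, 0, 1]
  ]
}}

```text
time_s: 4.15
position: [0.4493, 0.3755, 0.0053]
tcp_rot: [[-0.997, -0.079, 0.001], [-0.079, 0.997, 0.001], [-0.001, 0.001, -1.0]]
force: [0.1, -1.1, -0.0]
opening: 0.44
```

Emit:
{"fn": "send_rows", "kwargs": {
  "moves": [
    [0, 0, 0, 0, 0, 0, 1],
    [0, 0, 0, 0, 0, 0, 1]
  ]
}}

```text
time_s: 4.4
position: [0.449, 0.3754, 0.005]
tcp_rot: [[-0.997, -0.079, 0.001], [-0.079, 0.997, 0.0], [-0.001, 0.0, -1.0]]
force: [-0.5, -0.5, 1.9]
opening: 0.291
```

Emit:
{"fn": "send_rows", "kwargs": {
  "moves": [
    [0, 0, 0, 0, 0, 0, 1],
    [0, 0, -0.5, 0, 0, 0, 1],
    [0, 0, -0.8, 0, 0, 0, 1],
    [0, 0, -1, 0, 0, 0, 1],
    [0, 0, -1, 0, 0, 0, 1]
  ]
}}

```text
time_s: 5.03
position: [0.4486, 0.3752, 0.0882]
tcp_rot: [[-0.997, -0.079, -0.0], [-0.079, 0.997, -0.0], [0.0, -0.0, -1.0]]
force: [0.8, -0.4, 0.1]
opening: 0.289
```

```bash
python3 plan.py .4715 -.3595 .2 -35.1
python3 - <<'E'
from h import *
from rig import vision
for n in ("side","top"):
    c=vision.capture(n); np.savez("/tmp/%s.npz"%n,**c); u,v=proj(c,[.45,.375,.09]).astype(int)
    cv2.imwrite("pics/l1%s.png"%n,cv2.resize(c["img"][max(0,v-50):v+50,max(0,u-60):u+60,::-1],None,fx=5,fy=5,interpolation=cv2.INTER_CUBIC))
E
```

```text
t 5.03 pos [0.4486 0.3752 0.0882] yaw 94.5 tilt 0.01 open 0.289 q [ 29.  38.  94.   0.  48. -66.] F [ 0.8 -0.4  0.1]
now-frame units [  1.41 -29.37  -4.47] target-frame units [-23.52  17.65  -4.47] rz units 12.96
```

View pics/l1side.png

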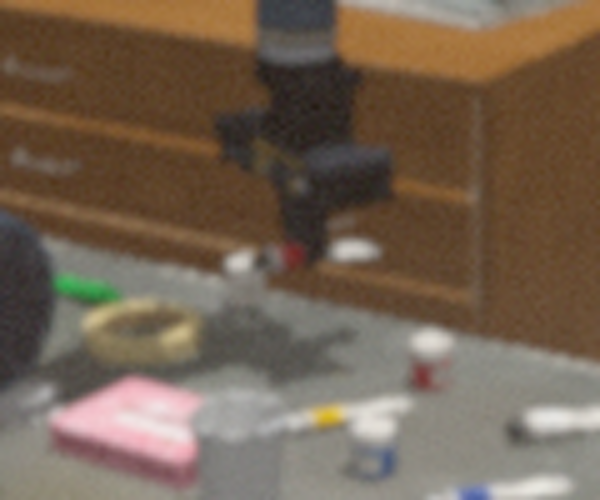

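Emit:
{"fn": "send_rows", "kwargs": {
  "moves": [
    [0, 0, -1, 0, 0, 1, 1],
    [0, 0, -1, 0, 0, 1, 1],
    [0, 0, -1, 0, 0, 1, 1],
    [0, 0, -1, 0, 0, 1, 1],
    [0, 0, -0.5, 0, 0, 1, 1],
    [0, 0, 0, 0, 0, 1, 1],
    [0, 0, 0, 0, 0, 1, 1],
    [0, 0, 0, 0, 0, 1, 1],
    [0, 0, 0, 0, 0, 1, 1],
    [0, 0, 0, 0, 0, 1, 1],
    [0, 0, 0, 0, 0, 1, 1],
    [0, 0, 0, 0, 0, 1, 1]
  ]
}}

```text
time_s: 6.62
position: [0.4482, 0.3749, 0.1984]
tcp_rot: [[0.435, 0.9, -0.002], [0.9, -0.435, -0.001], [-0.002, -0.001, -1.0]]
force: [1.1, 0.0, -0.2]
opening: 0.291
```

Emit:
{"fn": "send_rows", "kwargs": {
  "moves": [
    [0, 0, 0, 0, 0, 0.96, 1],
    [-0.95, 0.73, 0, 0, 0, 0, 1],
    [-0.95, 0.73, 0, 0, 0, 0, 1],
    [-0.95, 0.73, 0, 0, 0, 0, 1],
    [-0.95, 0.73, 0, 0, 0, 0, 1],
    [-0.95, 0.73, 0, 0, 0, 0, 1],
    [-0.95, 0.73, 0, 0, 0, 0, 1],
    [-0.95, 0.73, 0, 0, 0, 0, 1],
    [-0.95, 0.73, 0, 0, 0, 0, 1],
    [-0.95, 0.73, 0, 0, 0, 0, 1],
    [-0.95, 0.73, 0, 0, 0, 0, 1],
    [-0.95, 0.73, 0, 0, 0, 0, 1]
  ]
}}

```text
time_s: 8.12
position: [0.4624, 0.0452, 0.1989]
tcp_rot: [[0.575, 0.818, -0.001], [0.818, -0.575, 0.0], [-0.001, -0.001, -1.0]]
force: [0.3, 0.2, 0.2]
opening: 0.291
```

```bash
python3 plan.py .4795 -.3481 .2 -35.1
```

```text
t 8.12 pos [0.4624 0.0452 0.1989] yaw -35.1 tilt 0.08 open 0.291 q [ -8.  20. 106.   0.  54.  27.] F [0.3 0.2 0.2]
now-frame units [-12.48   9.6   -0.05] target-frame units [-12.48   9.6   -0.05] rz units 0.0
```

Emit:
{"fn": "send_rows", "kwargs": {
  "moves": [
    [-0.96, 0.74, 0, 0, 0, 0, 1],
    [-0.96, 0.74, 0, 0, 0, 0, 1],
    [-0.96, 0.74, 0, 0, 0, 0, 1],
    [-0.96, 0.74, 0, 0, 0, 0, 1],
    [-0.96, 0.74, 0, 0, 0, 0, 1],
    [-0.96, 0.74, 0, 0, 0, 0, 1],
    [-0.96, 0.74, 0, 0, 0, 0, 1],
    [-0.96, 0.74, 0, 0, 0, 0, 1],
    [-0.96, 0.74, 0, 0, 0, 0, 1],
    [-0.96, 0.74, 0, 0, 0, 0, 1],
    [-0.96, 0.74, 0, 0, 0, 0, 1],
    [-0.96, 0.73, 0, 0, 0, 0, 1]
  ]
}}

```text
time_s: 9.62
position: [0.4785, -0.3176, 0.1985]
tcp_rot: [[0.575, 0.818, -0.001], [0.818, -0.575, 0.001], [0.0, -0.002, -1.0]]
force: [1.0, 0.4, -0.7]
opening: 0.29
```

Emit:
{"fn": "send_rows", "kwargs": {
  "moves": [
    [-0.96, 0.73, 0, 0, 0, 0, 1],
    [0, 0, 1, 0, 0, 0, 1],
    [0, 0, 1, 0, 0, 0, 1],
    [0, 0, 1, 0, 0, 0, 1]
  ]
}}

```text
time_s: 10.12
position: [0.4796, -0.3469, 0.1228]
tcp_rot: [[0.575, 0.818, -0.001], [0.818, -0.575, 0.001], [0.0, -0.001, -1.0]]
force: [1.2, -1.4, -0.6]
opening: 0.286
```

```bash
python3 plan.py .4795 -.3481 .056 -35.1
python3 - <<'E'
from h import *
from rig import vision
for n in ("side","top"):
    c=vision.capture(n); np.savez("/tmp/%s.npz"%n,**c); u,v=proj(c,[.46,-.335,.06]).astype(int)
    cv2.imwrite("pics/p1%s.png"%n,cv2.resize(c["img"][max(0,v-60):v+60,max(0,u-80):u+80,::-1],None,fx=5,fy=5,interpolation=cv2.INTER_CUBIC))
E
```

```text
t 10.12 pos [ 0.4796 -0.3469  0.1228] yaw -35.1 tilt 0.09 open 0.286 q [-47.  35.  92.   0.  53. -12.] F [ 1.2 -1.4 -0.6]
now-frame units [-0.04  0.03  2.67] target-frame units [-0.04  0.03  2.67] rz units 0.0
```

View pics/p1top.png

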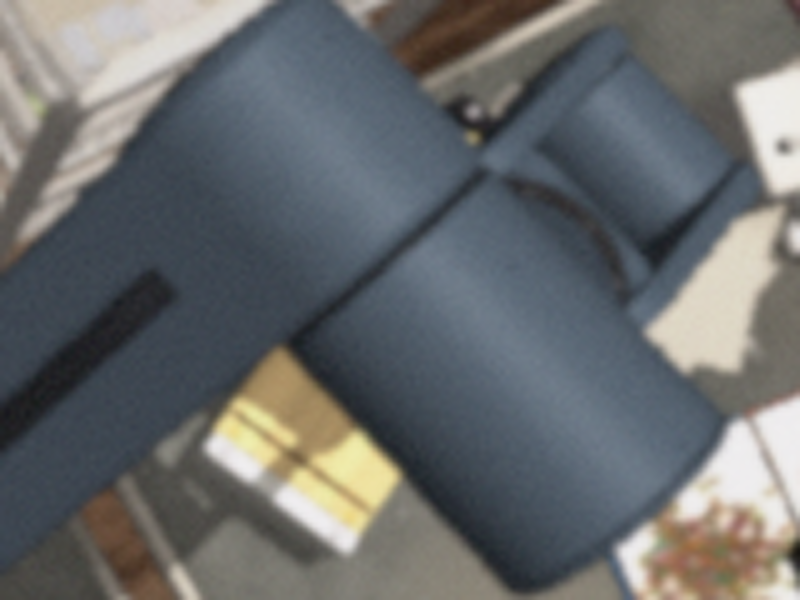

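View pics/p1side.png

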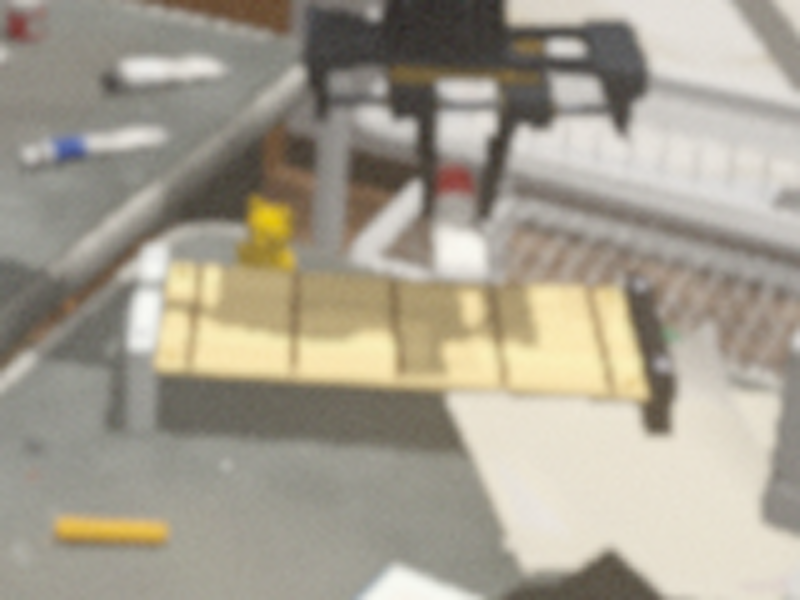

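Emit:
{"fn": "send_rows", "kwargs": {
  "moves": [
    [0, 0, 1, 0, 0, 0, 1],
    [0, 0, 0.8, 0, 0, 0, 1],
    [0, 0, 0.5, 0, 0, 0, 1],
    [0, 0, 0.3, 0, 0, 0, 1],
    [0, 0, 0.1, 0, 0, 0, 1],
    [0, 0, 0, 0, 0, 0, 1]
  ]
}}

```text
time_s: 10.98
position: [0.4803, -0.3474, 0.0574]
tcp_rot: [[0.575, 0.818, 0.0], [0.818, -0.575, -0.001], [-0.0, 0.001, -1.0]]
force: [-0.4, 0.0, -0.9]
opening: 0.285
```

Emit:
{"fn": "send_rows", "kwargs": {
  "moves": [
    [0, 0, 0, 0, 0, 0, 0],
    [0, 0, 0, 0, 0, 0, 0],
    [0, 0, 0, 0, 0, 0, 0],
    [0, 0, -0.3, 0, 0, 0, 0],
    [0, 0, -0.7, 0, 0, 0, 0],
    [0, 0, -1, 0, 0, 0, 0],
    [0, 0, -1, 0, 0, 0, 0],
    [0, 0, -1, 0, 0, 0, 0],
    [0, 0, -1, 0, 0, 0, -0.4],
    [0, 0, -0.8, 0, 0, 0, -0.4]
  ]
}}

```text
time_s: 12.22
position: [0.4804, -0.3475, 0.2047]
tcp_rot: [[0.575, 0.818, 0.002], [0.818, -0.575, -0.002], [-0.001, 0.003, -1.0]]
force: [0.5, -0.2, 0.7]
opening: 0.644
```

```bash
python3 plan.py .555 .124 .2 -89.4
python3 - <<'E'
from h import *
from rig import vision
for n in ("side",):
    c=vision.capture(n); np.savez("/tmp/%s.npz"%n,**c); u,v=proj(c,[.46,-.335,.06]).astype(int)
    cv2.imwrite("pics/p2%s.png"%n,cv2.resize(c["img"][max(0,v-60):v+60,max(0,u-80):u+80,::-1],None,fx=5,fy=5,interpolation=cv2.INTER_CUBIC))
E
```

```text
t 12.22 pos [ 0.4804 -0.3475  0.2047] yaw -35.1 tilt 0.16 open 0.644 q [-47.  29.  88.   0.  63. -12.] F [ 0.5 -0.2  0.7]
now-frame units [17.15 -8.4   0.16] target-frame units [  3.18 -18.83   0.19] rz units 5.43
```

View pics/p2side.png

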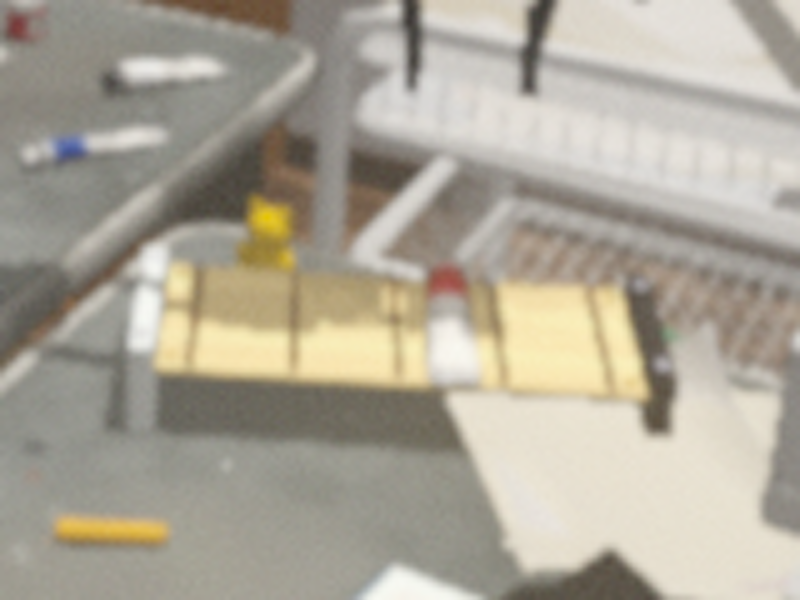

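Emit:
{"fn": "send_rows", "kwargs": {
  "moves": [
    [0.95, -0.47, 0, 0, 0, 0, -0.4],
    [0.95, -0.47, 0, 0, 0, 0, -0.4],
    [0.95, -0.47, 0, 0, 0, 0, -0.4],
    [0.95, -0.47, 0, 0, 0, 0, -0.4],
    [0.95, -0.47, 0, 0, 0, 0, -0.4],
    [0.95, -0.47, 0, 0, 0, 0, -0.4],
    [0.95, -0.47, 0, 0, 0, 0, -0.4],
    [0.95, -0.47, 0, 0, 0, 0, -0.4],
    [0.95, -0.47, 0, 0, 0, 0, -0.4],
    [0.95, -0.47, 0, 0, 0, 0, -0.4],
    [0.95, -0.47, 0, 0, 0, 0, -0.4],
    [0.95, -0.46, 0, 0, 0, 0, -0.4]
  ]
}}

```text
time_s: 13.78
position: [0.5271, -0.0305, 0.2013]
tcp_rot: [[0.574, 0.819, -0.003], [0.819, -0.574, 0.001], [-0.001, -0.003, -1.0]]
force: [0.2, 0.2, 0.3]
opening: 0.7
```

Emit:
{"fn": "send_rows", "kwargs": {
  "moves": [
    [0.95, -0.46, 0, 0, 0, 0, -0.4],
    [0.95, -0.46, 0, 0, 0, 0, -0.4],
    [0.95, -0.46, 0, 0, 0, 0, -0.4],
    [0.95, -0.46, 0, 0, 0, 0, -0.4],
    [0.95, -0.46, 0, 0, 0, 0, -0.4],
    [0.95, -0.46, 0, 0, 0, 0, -0.4],
    [0, 0, 0.5, 0, 0, 0.9, -0.4],
    [0, 0, 0.5, 0, 0, 0.9, -0.4],
    [0, 0, 0.5, 0, 0, 0.9, -0.4],
    [0, 0, 0.5, 0, 0, 0.9, -0.4],
    [0, 0, 0.5, 0, 0, 0.9, -0.4],
    [0, 0, 0.5, 0, 0, 0.93, -0.4]
  ]
}}

```text
time_s: 15.28
position: [0.552, 0.1245, 0.126]
tcp_rot: [[1.0, 0.006, -0.003], [0.006, -1.0, 0.0], [-0.003, -0.0, -1.0]]
force: [-0.1, -0.8, 0.8]
opening: 0.702
```

```bash
python3 plan.py .555 .124 .0045 -89.4
python3 - <<'E'
from h import *
from rig import vision
for n in ("side",):
    c=vision.capture(n); np.savez("/tmp/%s.npz"%n,**c); u,v=proj(c,[.555,.124,.04]).astype(int)
    cv2.imwrite("pics/p3%s.png"%n,cv2.resize(c["img"][max(0,v-60):v+60,max(0,u-80):u+80,::-1],None,fx=5,fy=5,interpolation=cv2.INTER_CUBIC))
E
```

```text
t 15.28 pos [0.552  0.1245 0.126 ] yaw -89.6 tilt 0.16 open 0.702 q [ 1. 33. 96.  0. 51. 91.] F [-0.1 -0.8  0.8]
now-frame units [0.13 0.02 4.86] target-frame units [0.12 0.02 4.86] rz units -0.02
```

View pics/p3side.png

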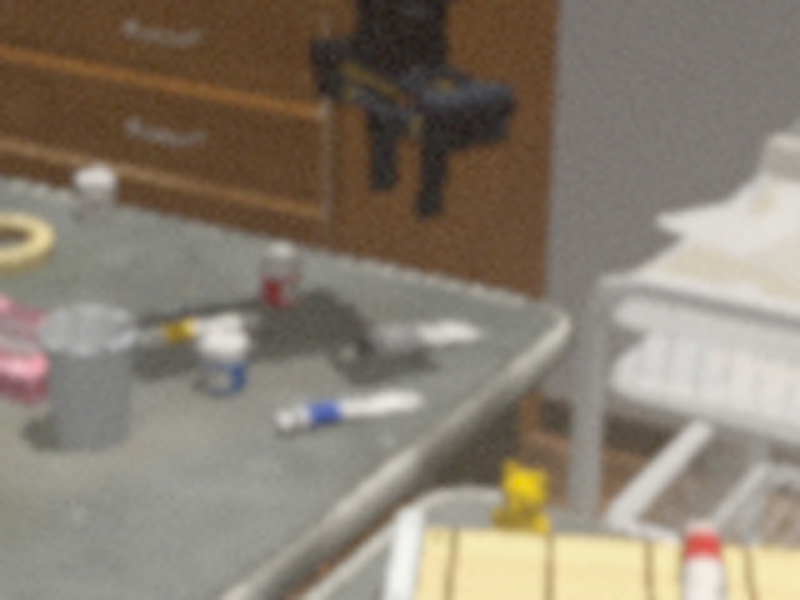

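Emit:
{"fn": "send_rows", "kwargs": {
  "moves": [
    [0.12, 0, 1, 0, 0, 0, -0.4],
    [0, 0, 1, 0, 0, 0, -0.4],
    [0, 0, 1, 0, 0, 0, -0.4],
    [0, 0, 0.9, 0, 0, 0, -0.4],
    [0, 0, 0.6, 0, 0, 0, -0.4],
    [0, 0, 0.38, 0, 0, 0, -0.4],
    [0, 0, 0, 0, 0, 0, 1],
    [0, 0, 0, 0, 0, 0, 1],
    [0, 0, 0, 0, 0, 0, 1],
    [0, 0, 0, 0, 0, 0, 1],
    [0, 0, 0, 0, 0, 0, 1],
    [0, 0, 0, 0, 0, 0, 1]
  ]
}}

```text
time_s: 16.82
position: [0.5574, 0.1232, 0.0055]
tcp_rot: [[1.0, 0.011, 0.001], [0.011, -1.0, -0.0], [0.001, 0.0, -1.0]]
force: [-0.7, -0.5, 3.9]
opening: 0.308
```

Emit:
{"fn": "send_rows", "kwargs": {
  "moves": [
    [0, 0, -0.5, 0, 0, 0, 1],
    [0, 0, -0.8, 0, 0, 0, 1],
    [0, 0, -1, 0, 0, -0.9, 1],
    [0, 0, -1, 0, 0, -0.9, 1],
    [0, 0, -1, 0, 0, -0.9, 1],
    [0, 0, -1, 0, 0, -0.9, 1],
    [0, 0, -1, 0, 0, -0.9, 1],
    [0, 0, -1, 0, 0, -0.93, 1],
    [0, 0, -0.6, 0, 0, 0, 1]
  ]
}}

```text
time_s: 17.95
position: [0.5573, 0.1234, 0.2042]
tcp_rot: [[0.576, 0.817, 0.002], [0.817, -0.576, 0.0], [0.001, 0.001, -1.0]]
force: [0.4, 0.7, -0.3]
opening: 0.312
```

```bash
python3 plan.py .3734 -.2905 .2 -35.1
```

```text
t 17.95 pos [0.5573 0.1234 0.2042] yaw -35.2 tilt 0.1 open 0.312 q [ 1. 27. 91.  0. 61. 36.] F [ 0.4  0.7 -0.3]
now-frame units [-17.77   3.53   0.15] target-frame units [-17.77   3.5    0.17] rz units -0.01
```

Emit:
{"fn": "send_rows", "kwargs": {
  "moves": [
    [-0.98, 0.2, 0, 0, 0, 0, 1],
    [-0.98, 0.2, 0, 0, 0, 0, 1],
    [-0.98, 0.2, 0, 0, 0, 0, 1],
    [-0.98, 0.2, 0, 0, 0, 0, 1],
    [-0.98, 0.2, 0, 0, 0, 0, 1],
    [-0.98, 0.2, 0, 0, 0, 0, 1],
    [-0.98, 0.2, 0, 0, 0, 0, 1],
    [-0.98, 0.2, 0, 0, 0, 0, 1],
    [-0.98, 0.2, 0, 0, 0, 0, 1],
    [-0.98, 0.19, 0, 0, 0, 0, 1],
    [-0.98, 0.19, 0, 0, 0, 0, 1],
    [-0.98, 0.19, 0, 0, 0, 0, 1]
  ]
}}

```text
time_s: 19.45
position: [0.436, -0.1519, 0.2025]
tcp_rot: [[0.577, 0.817, -0.001], [0.817, -0.577, 0.0], [0.0, -0.001, -1.0]]
force: [0.9, -0.2, 0.3]
opening: 0.311
```

Emit:
{"fn": "send_rows", "kwargs": {
  "moves": [
    [-0.98, 0.19, 0, 0, 0, 0, 1],
    [-0.98, 0.19, 0, 0, 0, 0, 1],
    [-0.98, 0.19, 0, 0, 0, 0, 1],
    [-0.98, 0.19, 0, 0, 0, 0, 1],
    [-0.98, 0.19, 0, 0, 0, 0, 1],
    [-0.98, 0.19, 0, 0, 0, 0, 1],
    [0, 0, 1, 0, 0, 0, 1],
    [0, 0, 1, 0, 0, 0, 1],
    [0, 0, 1, 0, 0, 0, 1],
    [0, 0, 0, 0, 0, 0, 1]
  ]
}}

```text
time_s: 20.7
position: [0.3744, -0.2868, 0.1262]
tcp_rot: [[0.577, 0.817, -0.003], [0.817, -0.577, 0.004], [0.001, -0.005, -1.0]]
force: [0.2, -1.3, -0.3]
opening: 0.312
```

```bash
python3 plan.py .3742 -.2895 .057 -35.1
python3 - <<'E'
from h import *
from rig import vision
for n in ("side",):
    c=vision.capture(n); np.savez("/tmp/%s.npz"%n,**c); u,v=proj(c,[.44,-.32,.06]).astype(int)
    cv2.imwrite("pics/p4%s.png"%n,cv2.resize(c["img"][max(0,v-60):v+60,max(0,u-80):u+80,::-1],None,fx=5,fy=5,interpolation=cv2.INTER_CUBIC))
E
```

```text
t 20.7 pos [ 0.3744 -0.2868  0.1262] yaw -35.2 tilt 0.29 open 0.312 q [-51.  28. 109.   0.  44. -16.] F [ 0.2 -1.3 -0.3]
now-frame units [-0.1   0.07  2.77] target-frame units [-0.09  0.06  2.77] rz units -0.01
```

View pics/p4side.png

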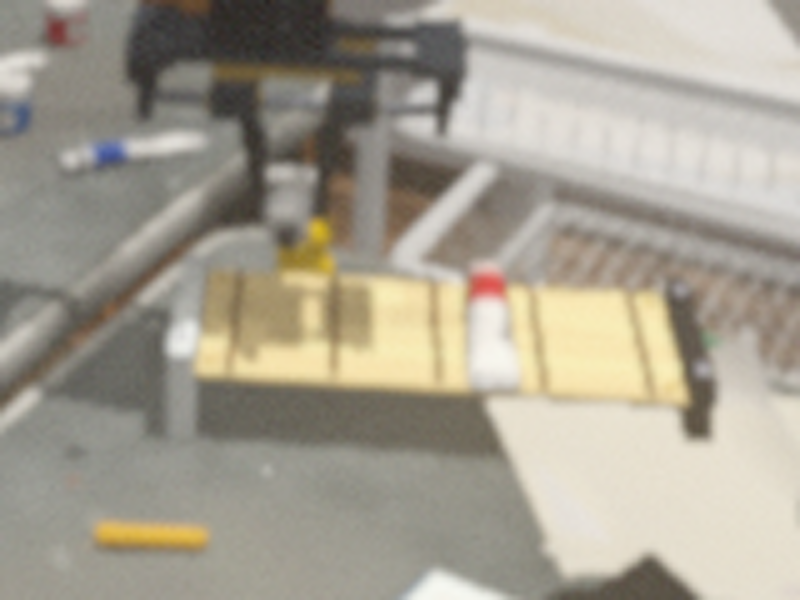

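Emit:
{"fn": "send_rows", "kwargs": {
  "moves": [
    [-0.09, 0.06, 1, 0, 0, 0, 1],
    [0, 0, 0.8, 0, 0, 0, 1],
    [0, 0, 0.5, 0, 0, 0, 1],
    [0, 0, 0.3, 0, 0, 0, 1],
    [0, 0, 0.15, 0, 0, 0, 1],
    [0, 0, 0, 0, 0, 0, 1]
  ]
}}

```text
time_s: 21.5
position: [0.3756, -0.2909, 0.059]
tcp_rot: [[0.575, 0.818, 0.0], [0.818, -0.575, -0.0], [-0.0, 0.0, -1.0]]
force: [0.2, -0.2, -1.2]
opening: 0.312
```

Emit:
{"fn": "send_rows", "kwargs": {
  "moves": [
    [0, 0, 0, 0, 0, 0, 0],
    [0, 0, 0, 0, 0, 0, 0],
    [0, 0, 0, 0, 0, 0, 0],
    [0, 0, -0.3, 0, 0, 0, 0],
    [0, 0, -0.7, 0, 0, 0, 0],
    [0, 0, -1, 0, 0, 0, 0],
    [0, 0, -1, 0, 0, 0, 0],
    [0, 0, -1, 0, 0, 0, 0],
    [0, 0, -1, 0, 0, 0, -0.4],
    [0, 0, -0.8, 0, 0, 0, -0.4]
  ]
}}

```text
time_s: 22.75
position: [0.3755, -0.2908, 0.2054]
tcp_rot: [[0.575, 0.818, 0.001], [0.818, -0.575, -0.001], [-0.0, 0.001, -1.0]]
force: [0.1, 0.1, -0.1]
opening: 0.639
```

```bash
python3 plan.py .4467 .0378 .2 -88.5
python3 - <<'E'
from h import *
from rig import vision
for n in ("side",):
    c=vision.capture(n); np.savez("/tmp/%s.npz"%n,**c); u,v=proj(c,[.44,-.32,.06]).astype(int)
    cv2.imwrite("pics/p5%s.png"%n,cv2.resize(c["img"][max(0,v-60):v+60,max(0,u-80):u+80,::-1],None,fx=5,fy=5,interpolation=cv2.INTER_CUBIC))
E
```

```text
t 22.75 pos [ 0.3755 -0.2908  0.2054] yaw -35.1 tilt 0.08 open 0.639 q [-51.  20. 104.   0.  56. -16.] F [ 0.1  0.1 -0.1]
now-frame units [12.39 -5.22  0.2 ] target-frame units [  3.19 -13.06   0.21] rz units 5.34
```

View pics/p5side.png

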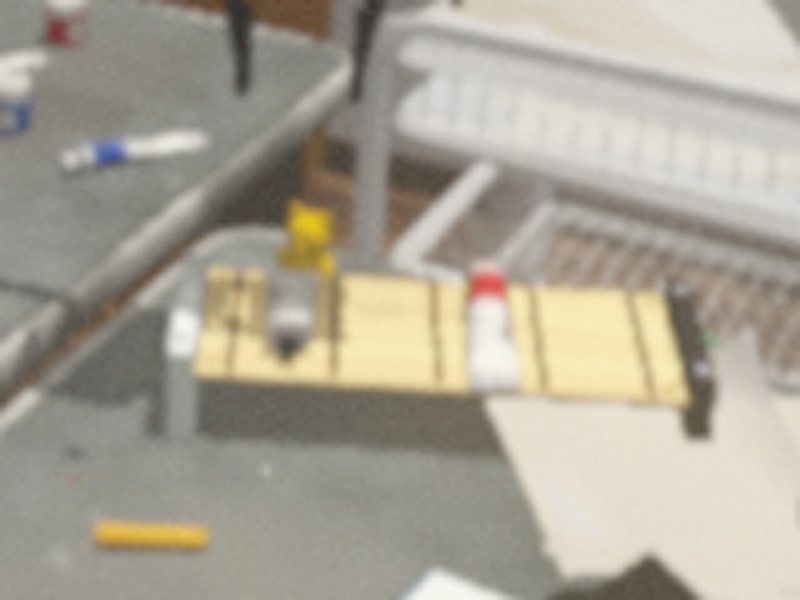

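Emit:
{"fn": "send_rows", "kwargs": {
  "moves": [
    [0.95, -0.4, 0, 0, 0, 0, -0.4],
    [0.95, -0.4, 0, 0, 0, 0, -0.4],
    [0.95, -0.4, 0, 0, 0, 0, -0.4],
    [0.95, -0.4, 0, 0, 0, 0, -0.4],
    [0.95, -0.4, 0, 0, 0, 0, -0.4],
    [0.95, -0.4, 0, 0, 0, 0, -0.4],
    [0.95, -0.4, 0, 0, 0, 0, -0.4],
    [0.95, -0.4, 0, 0, 0, 0, -0.4],
    [0.95, -0.4, 0, 0, 0, 0, -0.4],
    [0.95, -0.4, 0, 0, 0, 0, -0.4],
    [0.95, -0.4, 0, 0, 0, 0, -0.4],
    [0.95, -0.4, 0, 0, 0, 0, -0.4]
  ]
}}

```text
time_s: 24.3
position: [0.4408, 0.0123, 0.2037]
tcp_rot: [[0.575, 0.818, -0.0], [0.818, -0.575, 0.0], [-0.0, -0.0, -1.0]]
force: [1.4, 0.2, -0.4]
opening: 0.698
```

Emit:
{"fn": "send_rows", "kwargs": {
  "moves": [
    [0.97, -0.4, 0, 0, 0, 0, -0.4],
    [0, 0, 0.8, 0, 0, 0.9, -0.4],
    [0, 0, 0.8, 0, 0, 0.9, -0.4],
    [0, 0, 0.8, 0, 0, 0.9, -0.4],
    [0, 0, 0.8, 0, 0, 0.9, -0.4],
    [0, 0, 0.8, 0, 0, 0.9, -0.4],
    [0, 0, 0.8, 0, 0, 0.84, -0.4],
    [0, 0, 0, 0, 0, 0, -0.4]
  ]
}}

```text
time_s: 25.3
position: [0.4455, 0.0372, 0.0828]
tcp_rot: [[1.0, 0.028, -0.004], [0.028, -1.0, 0.001], [-0.004, -0.001, -1.0]]
force: [-0.7, 0.2, 0.1]
opening: 0.7
```

```bash
python3 plan.py .4467 .0378 .0045 -88.5
python3 - <<'E'
from h import *
from rig import vision
for n in ("side",):
    c=vision.capture(n); np.savez("/tmp/%s.npz"%n,**c); u,v=proj(c,[.45,.04,.04]).astype(int)
    cv2.imwrite("pics/p6%s.png"%n,cv2.resize(c["img"][max(0,v-60):v+60,max(0,u-80):u+80,::-1],None,fx=5,fy=5,interpolation=cv2.INTER_CUBIC))
E
```

```text
t 25.3 pos [0.4455 0.0372 0.0828] yaw -88.4 tilt 0.2 open 0.7 q [-10.  31. 114.  -0.  35.  79.] F [-0.7  0.2  0.1]
now-frame units [ 0.06 -0.02  3.13] target-frame units [ 0.05 -0.02  3.13] rz units 0.01
```

View pics/p6side.png

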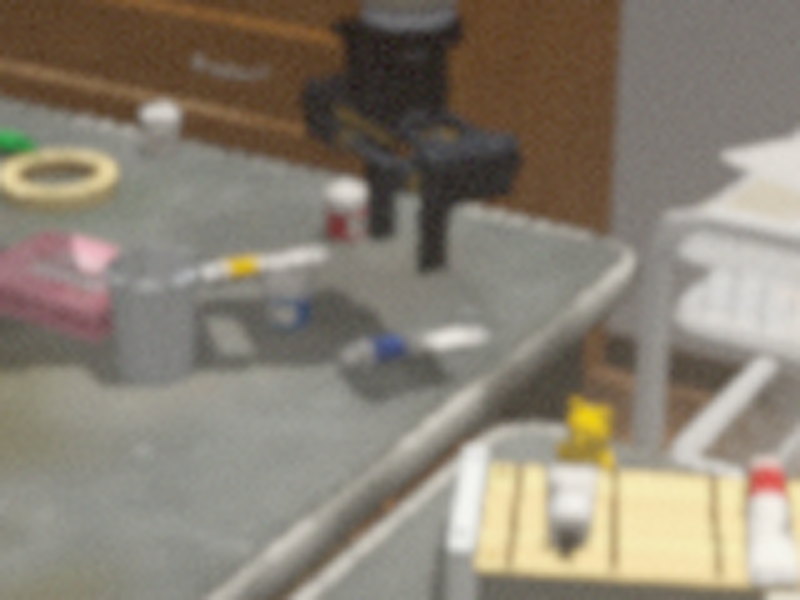

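Emit:
{"fn": "send_rows", "kwargs": {
  "moves": [
    [0, 0, 1, 0, 0, 0, -0.4],
    [0, 0, 0.9, 0, 0, 0, -0.4],
    [0, 0, 0.7, 0, 0, 0, -0.4],
    [0, 0, 0.4, 0, 0, 0, -0.4],
    [0, 0, 0.14, 0, 0, 0, -0.4],
    [0, 0, 0, 0, 0, 0, 1],
    [0, 0, 0, 0, 0, 0, 1],
    [0, 0, 0, 0, 0, 0, 1],
    [0, 0, 0, 0, 0, 0, 1],
    [0, 0, 0, 0, 0, 0, 1],
    [0, 0, 0, 0, 0, 0, 1]
  ]
}}

```text
time_s: 26.72
position: [0.4468, 0.037, 0.0054]
tcp_rot: [[1.0, 0.027, 0.0], [0.027, -1.0, -0.0], [0.0, 0.0, -1.0]]
force: [0.0, 0.6, 2.2]
opening: 0.223
```

```bash
python3 plan.py .5206 -.394 .2 -35.1
```

```text
t 26.73 pos [0.4468 0.037  0.0054] yaw -88.5 tilt 0.01 open 0.223 q [-10.  41. 116.   0.  23.  79.] F [0.  0.6 2.2]
now-frame units [ 2.49 17.31 -7.78] target-frame units [-12.41  12.33  -7.78] rz units -5.34
```

Emit:
{"fn": "send_rows", "kwargs": {
  "moves": [
    [0, 0, -0.5, 0, 0, 0, 1],
    [0, 0, -0.8, 0, 0, 0, 1],
    [0, 0, -1, 0, 0, -0.9, 1],
    [0, 0, -1, 0, 0, -0.9, 1],
    [0, 0, -1, 0, 0, -0.9, 1],
    [0, 0, -1, 0, 0, -0.9, 1],
    [0, 0, -1, 0, 0, -0.9, 1],
    [0, 0, -1, 0, 0, -0.84, 1],
    [0, 0, -0.5, 0, 0, 0, 1]
  ]
}}

```text
time_s: 27.85
position: [0.4469, 0.037, 0.202]
tcp_rot: [[0.576, 0.817, 0.002], [0.817, -0.576, -0.0], [0.001, 0.002, -1.0]]
force: [-0.3, -0.2, -1.6]
opening: 0.223
```

Emit:
{"fn": "send_rows", "kwargs": {
  "moves": [
    [-0.95, 0.95, 0, 0, 0, 0, 1],
    [-0.95, 0.95, 0, 0, 0, 0, 1],
    [-0.95, 0.95, 0, 0, 0, 0, 1],
    [-0.95, 0.95, 0, 0, 0, 0, 1],
    [-0.95, 0.95, 0, 0, 0, 0, 1],
    [-0.95, 0.95, 0, 0, 0, 0, 1],
    [-0.95, 0.95, 0, 0, 0, 0, 1],
    [-0.95, 0.95, 0, 0, 0, 0, 1],
    [-0.95, 0.95, 0, 0, 0, 0, 1],
    [-0.95, 0.95, 0, 0, 0, 0, 1],
    [-0.95, 0.95, 0, 0, 0, 0, 1],
    [-0.95, 0.94, 0, 0, 0, 0, 1]
  ]
}}

```text
time_s: 29.35
position: [0.5156, -0.3605, 0.1997]
tcp_rot: [[0.577, 0.817, -0.001], [0.817, -0.577, 0.001], [0.0, -0.002, -1.0]]
force: [-0.9, -0.5, -1.1]
opening: 0.226
```

Emit:
{"fn": "send_rows", "kwargs": {
  "moves": [
    [-0.99, 0.94, 0, 0, 0, 0, 1],
    [0, 0, 1, 0, 0, 0, 1],
    [0, 0, 1, 0, 0, 0, 1],
    [0, 0, 0, 0, 0, 0, 1]
  ]
}}

```text
time_s: 29.85
position: [0.5192, -0.392, 0.1476]
tcp_rot: [[0.576, 0.817, -0.005], [0.817, -0.576, 0.005], [0.001, -0.007, -1.0]]
force: [0.2, 0.3, -0.7]
opening: 0.224
```

```bash
python3 plan.py .5206 -.394 .057 -35.1
python3 - <<'E'
from h import *
from rig import vision
for n in ("side",):
    c=vision.capture(n); np.savez("/tmp/%s.npz"%n,**c); u,v=proj(c,[.44,-.32,.06]).astype(int)
    cv2.imwrite("pics/p7%s.png"%n,cv2.resize(c["img"][max(0,v-60):v+60,max(0,u-80):u+80,::-1],None,fx=5,fy=5,interpolation=cv2.INTER_CUBIC))
E
```

```text
t 29.85 pos [ 0.5192 -0.392   0.1476] yaw -35.2 tilt 0.4 open 0.224 q [-47.  37.  82.  -0.  61. -12.] F [ 0.2  0.3 -0.7]
now-frame units [-0.04  0.12  3.62] target-frame units [-0.04  0.09  3.62] rz units -0.01
```

View pics/p7side.png

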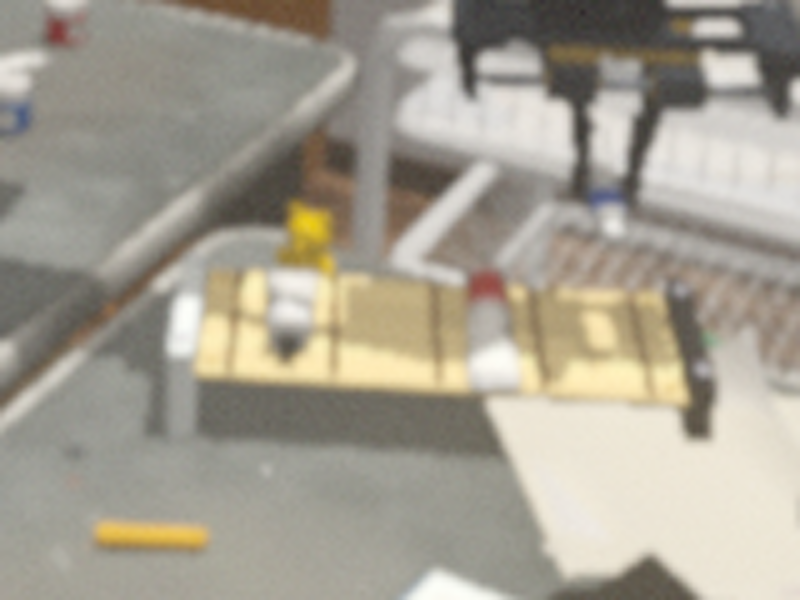

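Emit:
{"fn": "send_rows", "kwargs": {
  "moves": [
    [0, 0.04, 1, 0, 0, 0, 1],
    [0, 0, 1, 0, 0, 0, 1],
    [0, 0, 0.8, 0, 0, 0, 1],
    [0, 0, 0.5, 0, 0, 0, 1],
    [0, 0, 0.25, 0, 0, 0, 1],
    [0, 0, 0.05, 0, 0, 0, 1],
    [0, 0, 0, 0, 0, 0, 1]
  ]
}}

```text
time_s: 30.78
position: [0.5222, -0.3946, 0.0609]
tcp_rot: [[0.575, 0.818, 0.001], [0.818, -0.575, -0.001], [-0.0, 0.001, -1.0]]
force: [-0.2, 0.6, 0.0]
opening: 0.224
```

Emit:
{"fn": "send_rows", "kwargs": {
  "moves": [
    [0, 0, 0, 0, 0, 0, 0],
    [0, 0, 0, 0, 0, 0, 0],
    [0, 0, 0, 0, 0, 0, 0],
    [0, 0, -0.3, 0, 0, 0, 0],
    [0, 0, -0.7, 0, 0, 0, 0],
    [0, 0, -1, 0, 0, 0, 0],
    [0, 0, -1, 0, 0, 0, 0],
    [0, 0, -1, 0, 0, 0, 0],
    [0, 0, -1, 0, 0, 0, 0],
    [0, 0, -0.8, 0, 0, 0, 0]
  ]
}}

```text
time_s: 32.02
position: [0.5223, -0.3946, 0.2082]
tcp_rot: [[0.575, 0.818, 0.002], [0.818, -0.575, -0.002], [-0.001, 0.003, -1.0]]
force: [-0.1, 0.2, -0.1]
opening: 0.502
```

```bash
python3 plan.py .411 .2276 .2 -86.5
python3 - <<'E'
from h import *
from rig import vision
for n in ("side",):
    c=vision.capture(n); np.savez("/tmp/%s.npz"%n,**c); u,v=proj(c,[.44,-.32,.06]).astype(int)
    cv2.imwrite("pics/p8%s.png"%n,cv2.resize(c["img"][max(0,v-60):v+60,max(0,u-80):u+80,::-1],None,fx=5,fy=5,interpolation=cv2.INTER_CUBIC))
E
```

```text
t 32.02 pos [ 0.5223 -0.3946  0.2082] yaw -35.1 tilt 0.17 open 0.502 q [-47.  33.  79.  -0.  68. -12.] F [-0.1  0.2 -0.1]
now-frame units [ 17.81 -17.94   0.26] target-frame units [ -2.92 -25.11   0.33] rz units 5.14
```

View pics/p8side.png

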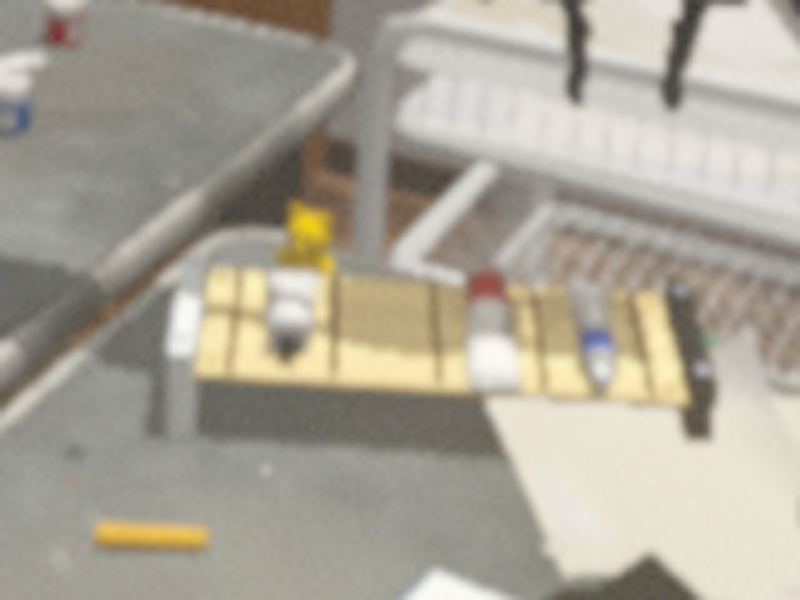

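Emit:
{"fn": "send_rows", "kwargs": {
  "moves": [
    [0.94, -0.94, 0, 0, 0, 0, -0.2],
    [0.94, -0.94, 0, 0, 0, 0, -0.2],
    [0.94, -0.94, 0, 0, 0, 0, -0.2],
    [0.94, -0.94, 0, 0, 0, 0, -0.2],
    [0.94, -0.94, 0, 0, 0, 0, -0.2],
    [0.94, -0.94, 0, 0, 0, 0, -0.2],
    [0.94, -0.94, 0, 0, 0, 0, -0.2],
    [0.94, -0.94, 0, 0, 0, 0, -0.2],
    [0.94, -0.94, 0, 0, 0, 0, -0.2],
    [0.94, -0.94, 0, 0, 0, 0, -0.2],
    [0.94, -0.94, 0, 0, 0, 0, -0.2],
    [0.94, -0.94, 0, 0, 0, 0, -0.2]
  ]
}}

```text
time_s: 33.58
position: [0.4531, -0.0004, 0.206]
tcp_rot: [[0.575, 0.818, 0.002], [0.818, -0.575, -0.0], [0.001, 0.001, -1.0]]
force: [1.1, 0.2, 0.2]
opening: 0.599
```

Emit:
{"fn": "send_rows", "kwargs": {
  "moves": [
    [0.94, -0.94, 0, 0, 0, 0, -0.2],
    [0.94, -0.94, 0, 0, 0, 0, -0.2],
    [0.94, -0.95, 0, 0, 0, 0, -0.2],
    [0.94, -0.95, 0, 0, 0, 0, -0.2],
    [0.94, -0.95, 0, 0, 0, 0, -0.2],
    [0.94, -0.95, 0, 0, 0, 0, -0.2],
    [0.89, -0.95, 0, 0, 0, 0, -0.2],
    [0, 0, 0.8, 0, 0, 1, -0.2],
    [0, 0, 0.8, 0, 0, 1, -0.2],
    [0, 0, 0.8, 0, 0, 1, -0.2],
    [0, 0, 0.8, 0, 0, 1, -0.2],
    [0, 0, 0.8, 0, 0, 1, -0.2]
  ]
}}

```text
time_s: 35.08
position: [0.4118, 0.2277, 0.1054]
tcp_rot: [[0.997, 0.08, 0.002], [0.08, -0.997, 0.0], [0.002, -0.0, -1.0]]
force: [0.9, -0.5, -0.5]
opening: 0.595
```

Emit:
{"fn": "send_rows", "kwargs": {
  "moves": [
    [0, 0, 0, 0, 0, 0.14, -0.2],
    [0, 0, 0, 0, 0, 0, -0.2]
  ]
}}

```text
time_s: 35.33
position: [0.4118, 0.2276, 0.1061]
tcp_rot: [[0.998, 0.064, 0.001], [0.064, -0.998, 0.0], [0.001, -0.0, -1.0]]
force: [1.0, -0.2, -0.1]
opening: 0.603
```

```bash
python3 plan.py .411 .2276 .0045 -86.5
python3 - <<'E'
from h import *
from rig import vision
for n in ("side",):
    c=vision.capture(n); np.savez("/tmp/%s.npz"%n,**c); u,v=proj(c,[.42,.2,.04]).astype(int)
    cv2.imwrite("pics/p9%s.png"%n,cv2.resize(c["img"][max(0,v-60):v+60,max(0,u-80):u+80,::-1],None,fx=5,fy=5,interpolation=cv2.INTER_CUBIC))
E
```

```text
t 35.33 pos [0.4118 0.2276 0.1061] yaw -86.3 tilt 0.08 open 0.603 q [ 15.  30. 110.  -0.  40. 102.] F [ 1.  -0.2 -0.1]
now-frame units [-0.04  0.    4.06] target-frame units [-0.03 -0.    4.06] rz units 0.02
```

View pics/p9side.png

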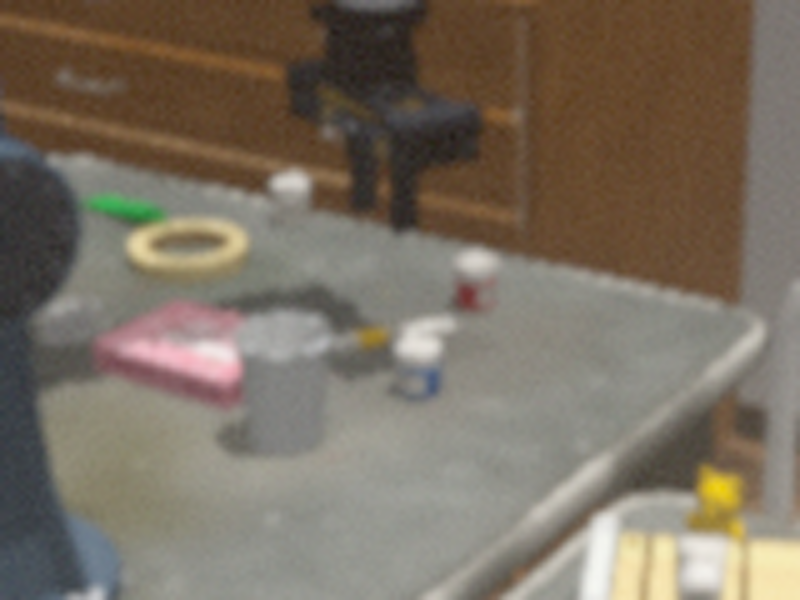

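Emit:
{"fn": "send_rows", "kwargs": {
  "moves": [
    [0, 0, 1, 0, 0, 0, -0.2],
    [0, 0, 1, 0, 0, 0, -0.2],
    [0, 0, 0.9, 0, 0, 0, -0.2],
    [0, 0, 0.6, 0, 0, 0, -0.2],
    [0, 0, 0.4, 0, 0, 0, -0.2],
    [0, 0, 0.17, 0, 0, 0, -0.2],
    [0, 0, 0, 0, 0, 0, 1],
    [0, 0, 0, 0, 0, 0, 1],
    [0, 0, 0, 0, 0, 0, 1],
    [0, 0, 0, 0, 0, 0, 1],
    [0, 0, 0, 0, 0, 0, 1],
    [0, 0, 0, 0, 0, 0, 1]
  ]
}}

```text
time_s: 36.88
position: [0.4114, 0.2275, 0.0038]
tcp_rot: [[0.998, 0.062, 0.0], [0.062, -0.998, 0.0], [0.0, -0.0, -1.0]]
force: [-0.2, 0.3, 3.5]
opening: 0.205
```

Emit:
{"fn": "send_rows", "kwargs": {
  "moves": [
    [0, 0, -0.5, 0, 0, 0, 1],
    [0, 0, -0.8, 0, 0, 0, 1],
    [0, 0, -1, 0, 0, -0.9, 1],
    [0, 0, -1, 0, 0, -0.9, 1],
    [0, 0, -1, 0, 0, -0.9, 1],
    [0, 0, -1, 0, 0, -0.9, 1],
    [0, 0, -1, 0, 0, -0.9, 1],
    [0, 0, -1, 0, 0, -0.62, 1],
    [0, 0, -0.5, 0, 0, 0, 1]
  ]
}}

```text
time_s: 38.0
position: [0.4114, 0.2276, 0.2002]
tcp_rot: [[0.578, 0.816, 0.002], [0.816, -0.578, 0.001], [0.002, 0.001, -1.0]]
force: [-0.2, 0.1, -0.7]
opening: 0.204
```

```bash
python3 plan.py .4225 -.325 .2 -35.1
```

```text
t 38.0 pos [0.4114 0.2276 0.2002] yaw -35.3 tilt 0.13 open 0.204 q [ 15.  20. 105.   0.  54.  51.] F [-0.2  0.1 -0.7]
now-frame units [-17.77  13.15  -0.  ] target-frame units [-1.783e+01  1.307e+01  1.000e-02] rz units -0.02
```

Emit:
{"fn": "send_rows", "kwargs": {
  "moves": [
    [-0.99, 0.73, 0, 0, 0, 0, 1],
    [-0.99, 0.73, 0, 0, 0, 0, 1],
    [-0.99, 0.73, 0, 0, 0, 0, 1],
    [-0.99, 0.73, 0, 0, 0, 0, 1],
    [-0.99, 0.73, 0, 0, 0, 0, 1],
    [-0.99, 0.73, 0, 0, 0, 0, 1],
    [-0.99, 0.73, 0, 0, 0, 0, 1],
    [-0.99, 0.73, 0, 0, 0, 0, 1],
    [-0.99, 0.73, 0, 0, 0, 0, 1],
    [-0.99, 0.73, 0, 0, 0, 0, 1],
    [-0.99, 0.73, 0, 0, 0, 0, 1],
    [-0.99, 0.73, 0, 0, 0, 0, 1]
  ]
}}

```text
time_s: 39.5
position: [0.418, -0.1422, 0.1983]
tcp_rot: [[0.579, 0.815, -0.001], [0.815, -0.579, 0.001], [0.0, -0.001, -1.0]]
force: [0.7, 0.2, -0.3]
opening: 0.205
```

Emit:
{"fn": "send_rows", "kwargs": {
  "moves": [
    [-0.99, 0.73, 0, 0, 0, 0, 1],
    [-0.99, 0.73, 0, 0, 0, 0, 1],
    [-0.99, 0.73, 0, 0, 0, 0, 1],
    [-0.99, 0.73, 0, 0, 0, 0, 1],
    [-0.99, 0.73, 0, 0, 0, 0, 1],
    [-0.95, 0.73, 0, 0, 0, 0, 1],
    [0, 0, 1, 0, 0, 0, 1],
    [0, 0, 1, 0, 0, 0, 1],
    [0, 0, 0, 0, 0, 0, 1]
  ]
}}

```text
time_s: 40.62
position: [0.4213, -0.3235, 0.1467]
tcp_rot: [[0.579, 0.815, -0.004], [0.815, -0.579, 0.005], [0.002, -0.006, -1.0]]
force: [-0.8, -0.2, -0.6]
opening: 0.203
```

```bash
python3 plan.py .4225 -.325 .055 -35.1
python3 - <<'E'
from h import *
from rig import vision
for n in ("side",):
    c=vision.capture(n); np.savez("/tmp/%s.npz"%n,**c); u,v=proj(c,[.44,-.32,.06]).astype(int)
    cv2.imwrite("pics/p10%s.png"%n,cv2.resize(c["img"][max(0,v-60):v+60,max(0,u-80):u+80,::-1],None,fx=5,fy=5,interpolation=cv2.INTER_CUBIC))
E
```

```text
t 40.62 pos [ 0.4213 -0.3235  0.1467] yaw -35.4 tilt 0.35 open 0.203 q [-50.  29. 100.   0.  51. -14.] F [-0.8 -0.2 -0.6]
now-frame units [-0.02  0.1   3.67] target-frame units [-0.02  0.07  3.67] rz units -0.03
```

View pics/p10side.png

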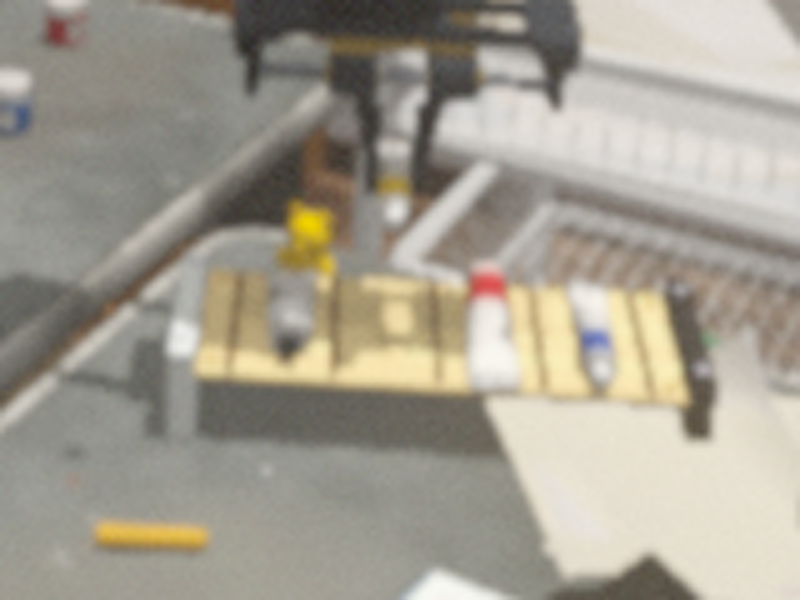

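Emit:
{"fn": "send_rows", "kwargs": {
  "moves": [
    [0, 0, 1, 0, 0, 0, 1],
    [0, 0, 1, 0, 0, 0, 1],
    [0, 0, 0.8, 0, 0, 0, 1],
    [0, 0, 0.5, 0, 0, 0, 1],
    [0, 0, 0.25, 0, 0, 0, 1],
    [0, 0, 0.12, 0, 0, 0, 1],
    [0, 0, 0, 0, 0, 0, 1]
  ]
}}

```text
time_s: 41.55
position: [0.423, -0.3253, 0.0572]
tcp_rot: [[0.577, 0.816, 0.0], [0.816, -0.577, -0.001], [-0.0, 0.001, -1.0]]
force: [0.8, 0.2, 0.4]
opening: 0.204
```

Emit:
{"fn": "send_rows", "kwargs": {
  "moves": [
    [0, 0, 0, 0, 0, 0, 0],
    [0, 0, 0, 0, 0, 0, 0],
    [0, 0, 0, 0, 0, 0, 0],
    [0, 0, -0.3, 0, 0, 0, 0],
    [0, 0, -0.7, 0, 0, 0, 0],
    [0, 0, -1, 0, 0, 0, 0],
    [0, 0, -1, 0, 0, 0, 0],
    [0, 0, -1, 0, 0, 0, 0],
    [0, 0, -1, 0, 0, 0, 0],
    [0, 0, -0.8, 0, 0, 0, 0]
  ]
}}

```text
time_s: 42.8
position: [0.4228, -0.3252, 0.2034]
tcp_rot: [[0.577, 0.816, 0.001], [0.816, -0.577, -0.001], [-0.0, 0.001, -1.0]]
force: [0.1, 0.8, 0.4]
opening: 0.496
```

Emit:
{"fn": "send_rows", "kwargs": {
  "moves": [
    [1, -0.4, 0, 0, 0, 0, 0],
    [1, -0.4, 0, 0, 0, 0, 0],
    [1, -0.4, 0, 0, 0, 0, 0],
    [1, -0.4, 0, 0, 0, 0, 0],
    [1, -0.4, 0, 0, 0, 0, 0],
    [1, -0.4, 0, 0, 0, 0, 0],
    [1, -0.4, 0, 0, 0, 0, 0],
    [1, -0.4, 0, 0, 0, 0, 0],
    [1, -0.4, 0, 0, 0, 0, 0],
    [1, -0.4, 0, 0, 0, 0, 0],
    [1, -0.4, 0, 0, 0, 0, 0],
    [1, -0.4, 0, 0, 0, 0, 0]
  ]
}}

```text
time_s: 44.3
position: [0.4981, -0.01, 0.2023]
tcp_rot: [[0.577, 0.816, 0.001], [0.816, -0.577, -0.0], [0.0, 0.001, -1.0]]
force: [-0.4, -0.1, 0.4]
opening: 0.501
```

Emit:
{"fn": "send_rows", "kwargs": {
  "moves": [
    [1, -0.4, 0, 0, 0, 0, 0],
    [1, -0.4, 0, 0, 0, 0, 0],
    [1, -0.4, 0, 0, 0, 0, 0],
    [1, -0.4, 0, 0, 0, 0, 0],
    [1, -0.4, 0, 0, 0, 0, 0],
    [1, -0.4, 0, 0, 0, 0, 0],
    [0, 0, 0, 0, 0, 0, 0]
  ]
}}

```text
time_s: 45.18
position: [0.5358, 0.1476, 0.2022]
tcp_rot: [[0.575, 0.818, 0.001], [0.818, -0.575, 0.0], [0.001, 0.001, -1.0]]
force: [-1.1, -0.1, 0.1]
opening: 0.501
```

Run:
```python
from h import *
from fit import ortho
from rig import vision
c=vision.capture("top"); np.savez("/tmp/top.npz",**c)
cv2.imwrite("pics/fin.png",c["img"][:,:,::-1])
o=ortho(c,.451,-.3365,.19,.058,res=.00065)
def px(x,y): return (int((-.3365+.19-y)/.00065),int((.451+.19-x)/.00065))
ey=np.array([np.cos(np.radians(144.9)),np.sin(np.radians(144.9))]); ex=np.array([ey[1],-ey[0]])
o2=o.copy()
for yy in (-.09,-.03,.03,.09):
    a=np.array([.451,-.3365])+ey*yy
    cv2.line(o2,px(*(a+ex*.06)),px(*(a-ex*.06)),(255,0,0),1); cv2.circle(o2,px(*a),3,(0,0,255),-1)
cv2.imwrite("pics/fin2.png",o2[:,:,::-1])
```

```text
(no output)
```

View pics/fin.png

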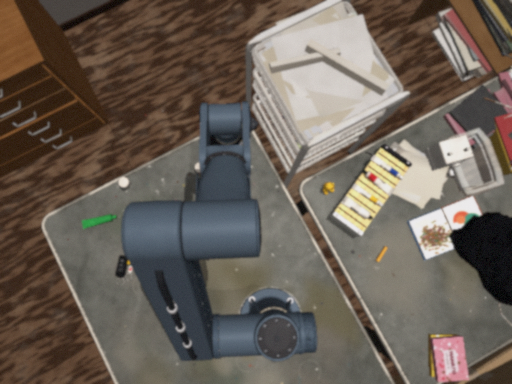

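View pics/fin2.png

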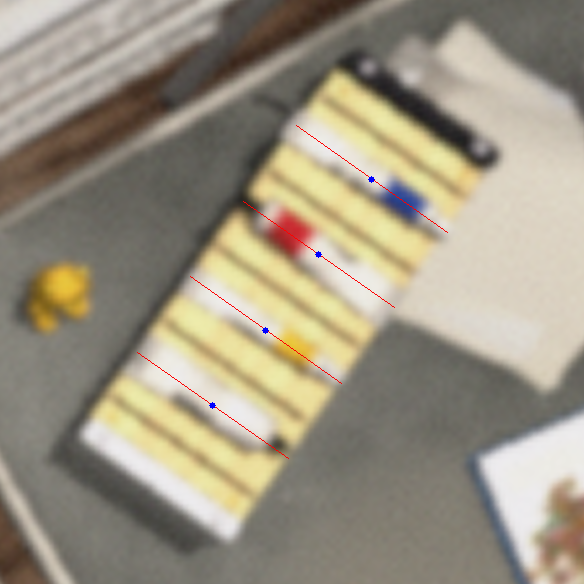

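Run:
```python
from h import *
from rig import vision,status
c=vision.capture("side"); 
cv2.imwrite("pics/finside.png",cv2.resize(c["img"][150:280,170:400,::-1],None,fx=3.4,fy=3.4,interpolation=cv2.INTER_CUBIC))
t=load("top")
for n,(u,v) in {"red_pot":(.505,.262),"blue_pot":(.405,.137)}.items(): print(n,proj(c,[u,v,.04]).round(1))
for y,n in ((.09,"white"),(.03,"yellow"),(-.03,"red"),(-.09,"blue")):
    e=np.radians(144.9); ey=np.array([np.cos(e),np.sin(e)]); ex=np.array([ey[1],-ey[0]])
    print(n,[round(float(np.median([atd(t,*proj(t,[*(np.array([.451,-.3365])+ey*y+ex*(k+j)),.06]))[2] for j in(-.003,0,.003)])),3) for k in (-.045,-.025,0,.025,.045)])
print(status.read_state()["force"],status.read_state()["time_s"])
```

```text
red_pot [238.7 177. ]
blue_pot [230.5 192.3]
white [0.063, 0.068, 0.063, 0.059, 0.055]
yellow [0.061, 0.061, 0.062, 0.06, 0.054]
red [0.056, 0.058, 0.065, 0.071, 0.068]
blue [0.069, 0.062, 0.059, 0.056, 0.06]
[0.29132615 0.12732993 0.57344125] 45.275
```

View pics/finside.png

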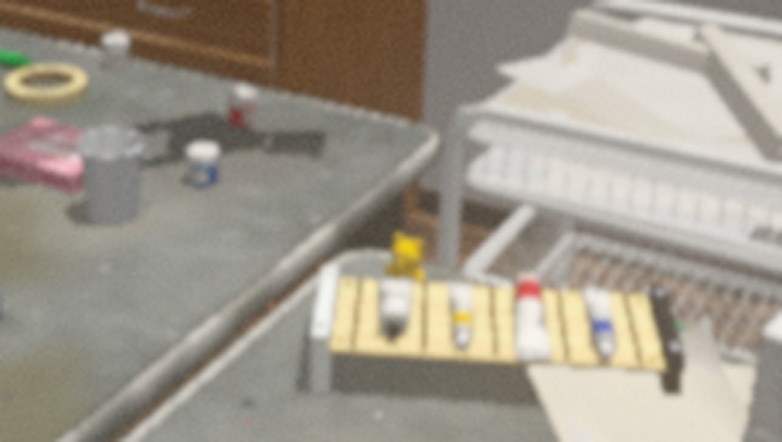

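```bash
python3 -c "
from rig import bot; print(bot.hand_in())"
```

```text
the job is handed in; nothing more can be done
None
```

I laid the four tubes in the rack in shade order, white at the white end panel, then yellow, red, and blue at the black end panel. I handed the job in at about 45 s of the 112 s allowed; the rig reports no verdict.

- **Placement:** In the last top picture each tube lies between its ribs, along its lane and centred to within a few millimetres. The depth readings put all of them on the lane floor, with tops at 54–71 mm. The red tube lies cap the other way from the rest.
- **Release:** The gripper was open and well clear, with forces under about 1 N.
- **Bystanders:** In the last side picture the red-banded pot, the blue-banded pot and the bear were upright and where they had been. I judged this by eye there rather than measuring it, because the arm covered both pots in the final top picture. I left the green tube alone.
- **Disagreements:**
  - My first estimate of the rack's position and a fit of its outline differed by about 2 mm. I used a value close to the outline fit.
  - The blue tube was released a few millimetres higher than planned (arm at 61 mm against 57 mm). It still settled flat in its lane.

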